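# Put two battery packs on charge

### The arm

A 7-joint arm with a two-finger parallel gripper is mounted at the origin on the work surface. World frame = base frame: x ahead of the robot, y to its left, z up, the work surface at z = 0. Lengths are in m, angles in degrees, forces in N, time in s.
With the tool pointing down it reaches from about 0.4 to 0.875 m from the base axis. Payload 6.5 kg.
Tool frame: the origin (TCP) lies on the centre line of the jaws, within the pads' length; the fingertips stand 19 mm ahead of it and the grasp point (between the pads) is the TCP; z points along the fingers, x is the direction in which the jaws open and shut, and the axes are right-handed (so a half turn about z gives the same grasp; the last joint's range is limited). The gripper opens to 88 mm and grips with 3 to 60 N. Pads are 18 mm wide; open, the fingers measure 123 mm over their backs; the gripper's body (75 mm by 187 mm) begins 45 mm behind the grasp point.
Start: joints at [63.071, 30.733, -0.252, 88.115, 0.149, 61.152, -4.079], TCP at [0.255, -0.598, 0.231] pointing down, gripper open.
Joint ranges: [-154.64, 154.64], [-21.42, 123.67], [-72.66, 72.17], [13.99, 137.28], [-74.86, 254.86], [10.95, 109.41], [-158.01, 158.01]. Speed limits (degrees/s): [136.94, 136.94, 180, 180, 180, 180, 180].

### API

Orientations are given as a 3x3 rotation matrix whose columns are the frame's x, y, z axes.
In Python, from bench import * gives the robot as it stands.
- The arm moves only by the tool servo_tool, never from a script. Its argument "motion" is a list that holds one entry, the list of rows, each a list of 7 numbers: the opening, from 0 (shut) to 1 (fully open), then the shift along the tool's x, y, z in m, then the turn, a rotation vector about the tool's x, y, z in rad. In form: [[[grip, x, y, z, ax, ay, az], ...]]. A call has exactly 10 rows; each row is the pose to reach, as a shift and turn from the pose commanded when the call began, along the tool's axes at that moment; what a row does not reach only later rows make up. A row lasts 1/8 s, in which the tool goes at most 62.5 mm and 10.7 degrees, less where a joint would pass 70% of its speed; a pose out of reach is approached as far as the arm can. A call with a gripper value outside its range is refused whole. The fingers move at their own pace and stop on an object; the grip force is fixed at half the most. Time passes only in rows, so rows that repeat a pose let the fingers close, or fill a call up. It gives the time, the measured TCP pose, the force and the opening at its end, in the units of the state.
- read_state(): the state, without advancing time (a new reading comes with each control period).
- capture(name): name is "side" or "top" or "wrist"; returns a dict with "img" (420x560x3 uint8, red, green, blue), "camera_matrix" (3x3 intrinsics, pixels), "position" and "orientation" of the camera in the world. Camera axes: x right, y down, z forward; pixel columns grow to the right and rows downward; lengths in m; the calibration is good to about 2 mm. A picture is of the moment at which its call begins. There is no depth.
- close_job(): hands the job in, once; it reports no verdict.
The state is a dict: "time": time; "joints": joint angles; "dq": joint speeds; "tau": joint torques, N m; "tool_pos": TCP position; "ee_rot": TCP orientation; "wrist_force": force on the tool from outside, world axes, zero at the start; "wrist_torque": the same for the moment, N m; "width": finger opening in m.
Only numpy, scipy, OpenCV 4.12 (cv2) and the standard library are available. Lean on these libraries where they do the work, as an engineer would, in place of code of your own. Each camera call takes 0.05 s, during which the arm holds its last target.

### The job

Take the two orange battery packs from the leaning stand and put them upright, contact end down, into the two free bays of the charging dock, the ones with a green floor: one pack per bay, fully down, and let go only once the foot is down between the dividers, not above them. When both packs are in and released, turn the red handle of the isolator fully clockwise to ON. Leave the blue pack in its bay and everything else on the desk where it is.

Things in the scene. Friction and masses are not known exactly. Their poses are not given: they have to be found in the camera images.
- pack_a: Orange battery pack, 21 (own x) x 30 (own y) x 70 (own z) mm, 70 to 130 g, black cap on top, brass contacts at its foot. Origin: centre of its foot; own z runs to the capped end. In a seat of the stand, it leans 0.50 rad (29 degrees) from vertical, cap towards the stand's +x. Seat cheeks cover its sides (faces across own y) only to 14 mm from the foot; a support lies along its lower (own +x) face to 48 mm from the foot.
- pack_b: The other orange pack, alike in all, in the other seat of the stand, 84 mm beside pack_a.
- stand: Fixed grey and aluminium stand, base 100 x 130 x 8 mm, with two inclined seats 84 mm apart along its y; pack foot centres are 30 mm above the desk. Origin: on the desk, 12 mm towards -x from the middle of its base; the packs' tops lean to its +x, roughly away from the robot.
- dock: Fixed black dock, 134 (x) x 47 (y) x 45 (z) mm, open above. Four bays at x = -48, -16, 16, 48 mm, each 28 (x) x 37 (y) mm, 40 deep; dividers 4 mm thick, walls 5, all tops 45 mm above the desk; floor 5 mm thick. A pack stands with its 30 mm width along the dock's y, either way round, and sticks out 32 mm. Origin: on the desk under its centre.
- plate_a: Green contact plate, 26 (x) x 35 (y) x 2 (z) mm, fixed on the floor of a free bay, centred in it; which bay differs from run to run. Origin: centre of its underside, 5 mm above the desk; axes as the dock's. Green strips on the wall tops mark the bay too (look only). A pack that is home stands on the plate, its foot 7 mm above the desk.
- plate_b: The like green plate in the other free bay.
- blank: Grey blanking plug with a red top, 26 x 35 mm, fixed in a bay that is out of use; its top is 58 mm above the desk. Origin: centre of its underside, 5 mm above the desk.
- pack_done: Blue battery pack, 21 (own x) x 30 (own y) x 70 (own z) mm, 70 to 130 g, black cap on top, brass contacts at its foot. Origin: centre of its foot; own z runs to the capped end. It already stands in a bay of the dock, its top 75 mm above the desk; leave it there.
- isolator: Fixed grey isolator box with a yellow face, 78 x 78 x 53 mm high, with the red handle on top. Origin: on the desk under its centre, on the handle's axis.
- handle_grip (a point): Point on the handle's vertical axis to grip, 75 mm above the desk. The red bar is 56 mm long (the point's x), 12 mm thick (the point's y), from 59 to 87 mm above the desk; it turns with the handle.
- isolator_handle (a joint): Turn of the isolator handle, rad: 0 = OFF (bar along the box's x), 1.047 = ON (stop, 60 degrees clockwise seen from above). It starts at or near OFF; stiff (0.08 N m of friction), no spring, stays where it is left.
- car: Small white two-wheeled robot car, 140 mm over its sides and 70 mm high, towards the far side of the desk; bystander. Origin: on the desk midway between the wheels.
- screwdriver: Green-handled screwdriver lying on the desk, 170 mm long; bystander. Origin: underside of its middle.
- mouse: Black computer mouse, 105 x 60 x 24 mm; bystander. Origin: centre of its underside.
- mug: White mug, 80 mm across and 95 mm high; bystander. Origin: centre of its underside.
- gearmotor: Small yellow gear motor, 76 x 22 x 19 mm, lying on the desk; bystander. Origin: underside of its gearbox centre.
Not all that is in view belongs to the job. What is shaped like the pack_a but purple or turquoise is not meant.

How it is judged (in metres and radians):
On the way, in this order (a step that is already met when the one before it is completed fails the run):
1. both orange packs stand fully down in the two green-floored bays, released, with the isolator still off (((horizontal distance between pack_a and plate_a below 0.01 m and z of pack_a in the frame of plate_a between -0.004 and 0.007 m and angle between pack_a's own z axis and vertical below 0.25 rad) or (horizontal distance between pack_a and plate_b below 0.01 m and z of pack_a in the frame of plate_b between -0.004 and 0.007 m and angle between pack_a's own z axis and vertical below 0.25 rad)) and ((horizontal distance between pack_b and plate_a below 0.01 m and z of pack_b in the frame of plate_a between -0.004 and 0.007 m and angle between pack_b's own z axis and vertical below 0.25 rad) or (horizontal distance between pack_b and plate_b below 0.01 m and z of pack_b in the frame of plate_b between -0.004 and 0.007 m and angle between pack_b's own z axis and vertical below 0.25 rad)) and linear speed of each of pack_a, pack_b below 0.02 m/s and contact force between each of pack_a, pack_b and the fingers below 0.1 N and value of joint isolator_handle below 0.35 rad), for 0.2 s.
2. the isolator handle is turned on (value of joint isolator_handle above 0.95 rad), for 0.2 s.
At the end, for the whole second after the job is handed in: Each orange pack stands contact end down in its own green-floored bay: foot within 10 mm of the plate's centre and within 5 mm of resting on it, no more than 0.25 rad off upright, at rest; the isolator handle is at 0.95 rad or more (ON is 1.047); the blue pack is within 12 mm of where it stood (((horizontal distance between pack_a and plate_a below 0.01 m and z of pack_a in the frame of plate_a between -0.004 and 0.007 m and angle between pack_a's own z axis and vertical below 0.25 rad) or (horizontal distance between pack_a and plate_b below 0.01 m and z of pack_a in the frame of plate_b between -0.004 and 0.007 m and angle between pack_a's own z axis and vertical below 0.25 rad)) and ((horizontal distance between pack_b and plate_a below 0.01 m and z of pack_b in the frame of plate_a between -0.004 and 0.007 m and angle between pack_b's own z axis and vertical below 0.25 rad) or (horizontal distance between pack_b and plate_b below 0.01 m and z of pack_b in the frame of plate_b between -0.004 and 0.007 m and angle between pack_b's own z axis and vertical below 0.25 rad)) and linear speed of each of pack_a, pack_b below 0.02 m/s and value of joint isolator_handle above 0.95 rad and distance of pack_done from where it was at the start of the episode below 0.012 m); the robot touches nothing.
It fails at once if pack a is let go above the dividers of the dock (contact force between pack_a and the fingers below 0.02 N and z of pack_a in the frame of dock above 0.052 m and horizontal distance between pack_a and dock below 0.09 m).
It fails at once if pack b is let go above the dividers of the dock (contact force between pack_b and the fingers below 0.02 N and z of pack_b in the frame of dock above 0.052 m and horizontal distance between pack_b and dock below 0.09 m).
It fails at once if the blue pack is pulled or knocked out of place (12 mm) (distance of pack_done from where it was at the start of the episode above 0.012 m).
It fails at once if a bystander (car, screwdriver, mouse, mug, gear motor) is shifted more than 30 mm (distance of any of car, screwdriver, mouse, mug, gearmotor from where it was at the start of the episode above 0.03 m).
It also fails if it takes over 72 s, if anything falls off the work surface, if the arm or the gripper's body presses on something with over 40 N, if the wrist force passes 120 N, or if a joint passes its speed limit or range.

## Working session

There is one attempt and no reset: what is moved stays moved. The work goes in short steps, Python scripts to look and compute and a tool call to move; the robot and the scene stay as the last step left them, time stands still between calls to the robot, and variables do not carry over. Pictures are saved under pics/ and viewed, and the job is handed in when it is done.

Besides the shell and the picture viewer there is one more tool, called after ">>>" in YAML: its name, and indented under it one key for each argument. servo_tool: Moves the arm, as the interface text tells. Its arguments: {"type":"object","properties":{"motion":{"type":"array","items":{"type":"array","items":{"type":"array","items":{"type":"number"}}}}},"required":["motion"]}

```bash
ls; mkdir -p pics; python3 - <<'E'
from bench import *
import cv2
print(read_state())
for n in ["side","top","wrist"]:
    c=capture(n); cv2.imwrite(f"pics/{n}0.png",c["img"][:,:,::-1]); print(n,c["camera_matrix"],c["position"],c["orientation"])
E
```

```text
pics
{'time': 0.0, 'joints': array([63.0703107 , 30.77792822, -0.25324966, 88.17173817,  0.14977385,
       61.15165811, -4.07986973]), 'dq': array([ 0.1080873 , -0.05492926,  0.0126331 , -0.08477479,  0.07817924,
       -0.02340596,  0.05205999]), 'tau': array([ 4.17692308e-04, -5.70973063e+01,  9.91326347e-01, -2.51605171e+01,
       -5.61264809e-02,  1.80442363e-02,  1.60833251e-04]), 'tool_pos': array([ 0.25511836, -0.59714466,  0.23032732]), 'ee_rot': array([[ 3.92976780e-01, -9.19548021e-01, -8.29078997e-04],
       [-9.19546717e-01, -3.92977625e-01,  1.55580302e-03],
       [-1.75644509e-03,  1.50982408e-04, -9.99998446e-01]]), 'wrist_force': array([-0.76371168, -0.6900135 , -0.78084658]), 'wrist_torque': array([ 0.05902421,  0.0068363 , -0.01624601]), 'width': 0.0885684876160089}
side [[386.2863092    0.         286.55172052]
 [  0.         386.2863092  211.55726018]
 [  0.           0.           1.        ]] [ 0.54251596 -0.8514363   0.6195027 ] [[ 0.999601   -0.02159574  0.01820631]
 [-0.02676671 -0.51835452  0.85474682]
 [-0.00902156 -0.8548931  -0.51872574]]
top [[475.83420336   0.         278.8369768 ]
 [  0.         475.83420336 213.79508202]
 [  0.           0.           1.        ]] [0.47944698 0.04464222 1.43868783] [[ 8.54655254e-03 -9.98149023e-01  6.02119987e-02]
 [-9.99962371e-01 -8.62059808e-03 -9.70082533e-04]
 [ 1.48735037e-03 -6.02014422e-02 -9.98185140e-01]]
wrist [[377.74717701   0.         277.6131886 ]
 [  0.         377.74717701 206.24842226]
 [  0.           0.           1.        ]] [ 0.32288908 -0.56848206  0.38432784] [[ 0.39437361 -0.88134696 -0.26018646]
 [-0.91894759 -0.37890844 -0.10937879]
 [-0.00218618  0.28223383 -0.95934315]]
```

View pics/top0.png

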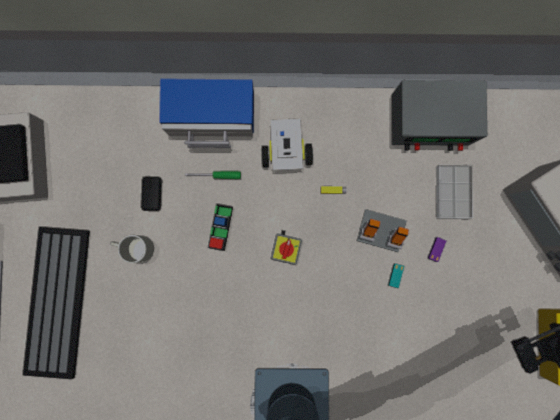

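View pics/side0.png

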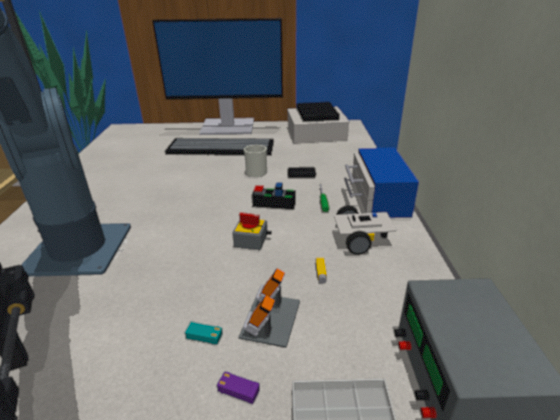

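View pics/wrist0.png

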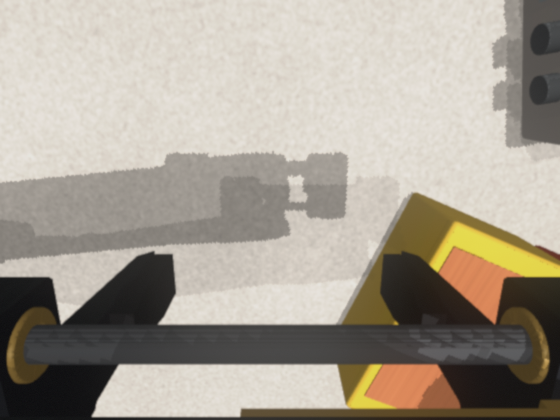

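Top view: the orange packs are at (372,229) and (399,237) in the grey stand. Things that could be taken for them are the purple pack at (437,249), the turquoise pack at (396,276), the yellow gearmotor at (333,190) and the orange inlay of the yellow box at bottom right. I choose the two in the stand. The dock is at (220,227), the isolator at (286,249). Next are the close crops.

```bash
python3 - <<'E'
import cv2,numpy as np
t=cv2.imread("pics/top0.png"); s=cv2.imread("pics/side0.png")
a=cv2.resize(t[200:270,345:425],None,fx=5,fy=5,interpolation=cv2.INTER_CUBIC)
b=cv2.resize(t[195:265,195:305],None,fx=5,fy=5,interpolation=cv2.INTER_CUBIC)[:, :]
cv2.imwrite("pics/c1.png",a);cv2.imwrite("pics/c2.png",b)
cv2.imwrite("pics/c3.png",cv2.resize(s[175:350,225:310],None,fx=3.4,fy=3.4,interpolation=cv2.INTER_CUBIC))
E
```

```text
(no output)
```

View pics/c1.png

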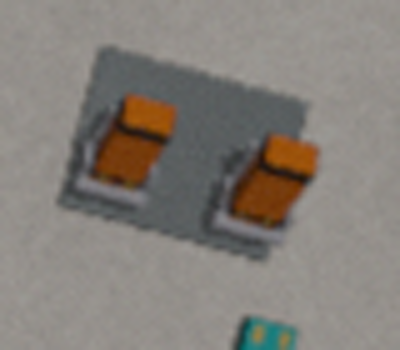

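View pics/c2.png

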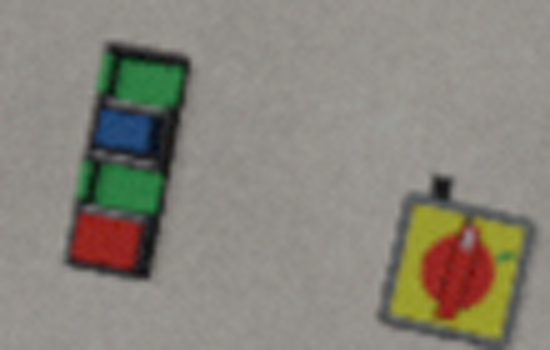

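View pics/c3.png

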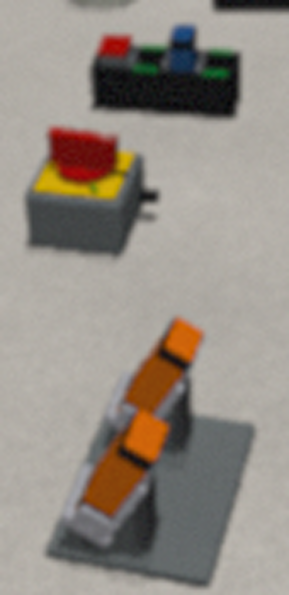

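The crops confirm it: both orange packs sit in the stand's seats, capped ends away from the robot. The dock bays from far to near are green, blue, green, red (blank). The isolator bar points to (289,241) from its centre at (286,249). Next come rough positions.

```bash
cat > h.py <<'E'
import numpy as np,cv2
from scipy.spatial.transform import Rotation as R
def cast(c,uv,z):
    uv=np.atleast_2d(np.asarray(uv,float)); K=c["camera_matrix"]
    d=np.c_[(uv[:,0]-K[0,2])/K[0,0],(uv[:,1]-K[1,2])/K[1,1],np.ones(len(uv))]@np.asarray(c["orientation"]).T
    p=np.asarray(c["position"]); return p+d*((z-p[2])/d[:,2])[:,None]
def proj(c,P):
    P=np.atleast_2d(P); q=(P-np.asarray(c["position"]))@np.asarray(c["orientation"])
    K=c["camera_matrix"]; return np.c_[q[:,0]/q[:,2]*K[0,0]+K[0,2],q[:,1]/q[:,2]*K[1,1]+K[1,2]]
def tri(c1,u1,c2,u2):
    A=[];b=[]
    M=np.zeros((3,3));v=np.zeros(3)
    for c,u in((c1,u1),(c2,u2)):
        p=np.asarray(c["position"]);d=cast(c,u,0)[0]-p;d/=np.linalg.norm(d);Q=np.eye(3)-np.outer(d,d);M+=Q;v+=Q@p
    return np.linalg.solve(M,v)
def snap(n,name):
    from bench import capture
    c=capture(n); cv2.imwrite(f"pics/{name}.png",c["img"][:,:,::-1]); np.save(f"pics/{name}.npy",c,allow_pickle=True); return c
def load(name): return np.load(f"pics/{name}.npy",allow_pickle=True).item()
def rel(pos,rot,st=None):
    "shift and turn in the current tool axes (from measured pose)"
    from bench import read_state
    st=st or read_state(); r=np.asarray(st["ee_rot"])
    return r.T@(np.asarray(pos)-st["tool_pos"]), R.from_matrix(r.T@rot).as_rotvec()
E
python3 - <<'E'
from h import *
c=snap("top","top1"); s=snap("side","side1")
def px(x,y,ox,oy): return [(x+.5)/5-.5+ox,(y+.5)/5-.5+oy]
st=[px(*p,345,200) for p in[(105,47),(309,105),(265,260),(60,205)]]
P=cast(c,st,.008);print("stand",P.round(4),P.mean(0))
print([np.linalg.norm(P[i]-P[i-1]) for i in range(4)])
d=[px(*p,195,195) for p in[(107,44),(189,58),(150,277),(68,263)]]
P=cast(c,d,.045);print("dock",P.round(4),P.mean(0)); print([np.linalg.norm(P[i]-P[i-1]) for i in range(4)])
i=[px(*p,195,195) for p in[(405,192),(536,220),(507,345),(380,318)]]
P=cast(c,i,.053);print("iso",P.round(4),P.mean(0)); print([np.linalg.norm(P[i]-P[i-1]) for i in range(4)])
E
```

```text
stand [[ 0.5825 -0.2182  0.008 ]
 [ 0.5485 -0.341   0.008 ]
 [ 0.4552 -0.3139  0.008 ]
 [ 0.4871 -0.1909  0.008 ]] [ 0.51835329 -0.26598842  0.008     ]
[np.float64(0.09917523123428319), np.float64(0.1273898942202627), np.float64(0.09715008550768461), np.float64(0.12700573964938197)]
dock [[0.5925 0.2281 0.045 ]
 [0.5847 0.1798 0.045 ]
 [0.4562 0.2008 0.045 ]
 [0.464  0.2488 0.045 ]] [0.52435003 0.21438356 0.045     ]
[np.float64(0.1301864540109213), np.float64(0.048916811962376884), np.float64(0.13014703643468342), np.float64(0.04864530696445925)]
iso [[ 0.507   0.0522  0.053 ]
 [ 0.4913 -0.0241  0.053 ]
 [ 0.4188 -0.0077  0.053 ]
 [ 0.4338  0.0661  0.053 ]] [0.46272127 0.02162949 0.053     ]
[np.float64(0.0744811261580424), np.float64(0.07792674377036744), np.float64(0.07436181792311322), np.float64(0.07528989669635662)]
```

```bash
python3 - <<'E'
from h import *
def down(yaw): # tool x along -(y axis of frame with yaw)
    x=np.array([np.sin(yaw),-np.cos(yaw),0]); z=np.array([0,0,-1.]); return np.c_[x,np.cross(z,x),z]
yaw=np.radians(-15.9)
print(down(yaw)); print(rel([.53,-.265,.20],down(yaw)))
E
```

```text
[[-0.27395922 -0.96174131  0.        ]
 [-0.96174131  0.27395922  0.        ]
 [ 0.          0.         -1.        ]]
(array([-0.19773723, -0.3832586 ,  0.03094444]), array([3.31965199e-04, 7.71232412e-04, 6.81337114e-01]))
```

>>> servo_tool:
  motion:
    - [[1,-0.02,-0.04,0,0,0,0.07],[1,-0.045,-0.087,0,0,0,0.16],[1,-0.07,-0.135,0.005,0,0,0.25],[1,-0.1,-0.19,0.01,0,0,0.35],[1,-0.125,-0.24,0.015,0,0,0.44],[1,-0.15,-0.29,0.02,0,0,0.53],[1,-0.175,-0.34,0.025,0,0,0.61],[1,-0.19,-0.37,0.03,0,0,0.66],[1,-0.198,-0.383,0.031,0,0,0.68],[1,-0.198,-0.383,0.031,0,0,0.68]]

```text
time: 1.5
tool_pos: [0.5305, -0.2637, 0.2]
ee_rot: [[-0.27, -0.963, -0.0], [-0.963, 0.27, 0.001], [-0.001, 0.0, -1.0]]
wrist_force: [-0.5, -0.0, 0.1]
width: 0.0884
```

```bash
python3 - <<'E'
from h import *
c=snap("wrist","w1")
E
```

```text
(no output)
```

View pics/w1.png

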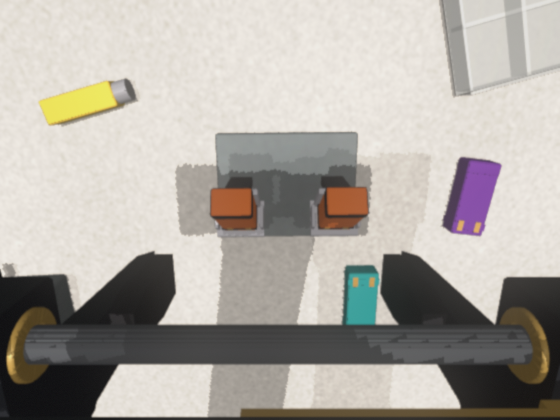

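The wrist view shows both orange packs from above, top faces at about (233,202) and (345,200), and the base centred at x of about 287. Next I measure the top-face corners.

```bash
python3 - <<'E'
from h import *
c=load("w1"); im=c["img"]
hsv=cv2.cvtColor(im,cv2.COLOR_RGB2HSV)
m=((hsv[...,0]<16)&(hsv[...,1]>150)&(hsv[...,2]>60)).astype(np.uint8); m[240:]=0
n,l,s,ce=cv2.connectedComponentsWithStats(m)
for k in range(1,n):
    if s[k,4]>50: print(s[k],ce[k])
cv2.imwrite("pics/c4.png",cv2.resize(im[120:245,195:380,::-1],None,fx=4,fy=4,interpolation=cv2.INTER_CUBIC))
# base corner rectangle
g=cv2.cvtColor(im,cv2.COLOR_RGB2GRAY)
E
```

```text
[ 211  189   40   27 1045] [231.05837321 202.04784689]
[ 327  188   40   27 1048] [346.23664122 200.80534351]
[319 200  37  28 331] [332.03021148 219.66465257]
[222 204  34  24 270] [242.37777778 221.42962963]
```

View pics/c4.png

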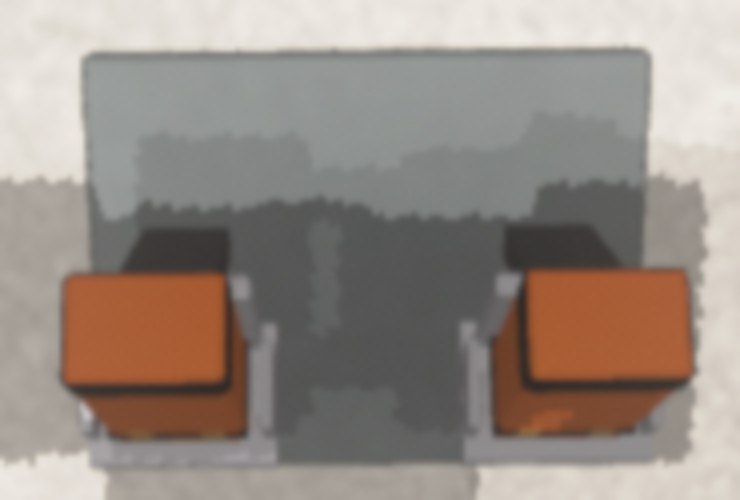

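```bash
python3 - <<'E'
from h import *
c=load("w1")
P=cast(c,[[231.0,202.0],[346.2,200.8]],.0914); print(P, np.linalg.norm(P[0]-P[1])); d=P[0]-P[1]; print(np.degrees(np.arctan2(d[1],d[0]))-90, P.mean(0))
# base far corners + near: crop/4+195,120
q=lambda x,y:[(x+.5)/4-.5+195,(y+.5)/4-.5+120]
B=cast(c,[q(86,54),q(650,50)],.008);d=B[0]-B[1];print(B,np.linalg.norm(d),np.degrees(np.arctan2(d[1],d[0]))-90)
yaw=np.arctan2(*(-d[:2][::-1]))
ex=np.array([d[1],-d[0],0])/np.linalg.norm(d); print("origin",B.mean(0)-ex*.062)
print("origin from tops",P.mean(0)-ex*.07*np.sin(.5))
E
```

```text
[[ 0.53886754 -0.23042744  0.0914    ]
 [ 0.51746291 -0.31074541  0.0914    ]] 0.08312120228928967
-14.922435071518123 [ 0.52816523 -0.27058643  0.0914    ]
[[ 0.58431099 -0.22024719  0.008     ]
 [ 0.55103497 -0.34308043  0.008     ]] 0.12726075492978034 -15.157837920030062
origin [ 0.50783001 -0.26545211  0.008     ]
origin from tops [ 0.49577301 -0.26181125  0.0914    ]
```

```bash
cat >> h.py <<'E'
def fr(yawdeg,tilt=0.0):
    "tool rot: approach along -pack axis; pack axis leans tilt rad to frame +x"
    a=np.radians(yawdeg); ex=np.array([np.cos(a),np.sin(a),0]); ey=np.array([-np.sin(a),np.cos(a),0])
    z=-(np.sin(tilt)*ex+np.cos(tilt)*np.array([0,0,1.])); x=-ey
    return np.c_[x,np.cross(z,x),z]
E
python3 - <<'E'
from h import *
r=fr(-15,.5); print(r)
top=np.array([.5389,-.2304,.0914])
for d in(.10,.05,-.01): print(d,top-r[:,2]*d,rel(top-r[:,2]*d,r))
E
```

```text
[[-0.25881905 -0.84767966 -0.46308951]
 [-0.96592583  0.22713508  0.12408446]
 [-0.          0.47942554 -0.87758256]]
0.1 [ 0.58520895 -0.24280845  0.17915826] (array([-0.03661602, -0.04740097,  0.02092372]), array([-0.49964444,  0.003073  , -0.01306119]))
0.05 [ 0.56205448 -0.23660422  0.13527913] (array([-0.03630891, -0.02344701,  0.06481123]), array([-0.49964444,  0.003073  , -0.01306119]))
-0.01 [ 0.5342691  -0.22915916  0.08262417] (array([-0.03594037,  0.00529774,  0.11747624]), array([-0.49964444,  0.003073  , -0.01306119]))
```

>>> servo_tool:
  motion:
    - [[0.75,-0.012,-0.016,0.007,-0.15,0,0],[0.75,-0.024,-0.032,0.014,-0.3,0,0],[0.75,-0.036,-0.047,0.021,-0.45,0,-0.013],[0.75,-0.036,-0.047,0.021,-0.5,0.003,-0.013],[0.75,-0.036,-0.035,0.043,-0.5,0.003,-0.013],[0.75,-0.036,-0.0235,0.065,-0.5,0.003,-0.013],[0.75,-0.036,-0.0235,0.065,-0.5,0.003,-0.013],[0.75,-0.036,-0.0235,0.065,-0.5,0.003,-0.013],[0.75,-0.036,-0.0235,0.065,-0.5,0.003,-0.013],[0.75,-0.036,-0.0235,0.065,-0.5,0.003,-0.013]]

```text
time: 2.8
tool_pos: [0.5628, -0.2371, 0.1359]
ee_rot: [[-0.26, -0.848, -0.462], [-0.966, 0.228, 0.124], [-0.0, 0.478, -0.878]]
wrist_force: [-0.2, 0.9, 0.5]
width: 0.066
```

```bash
python3 - <<'E'
from h import *
from bench import read_state
c=snap("wrist","w2"); c=snap("side","s2")
print(read_state()["joints"])
cv2.imwrite("pics/s2c.png",cv2.resize(c["img"][180:360,180:340,::-1],None,fx=3.3,fy=3.3,interpolation=cv2.INTER_CUBIC))
top=np.array([.5389,-.2304,.0914]);r=fr(-15,.5)
print(rel(top+r[:,2]*.01,r))
E
```

```text
[ 16.31604728  50.8107154    2.8548616   71.47664576  -0.49255072
  86.31531398 -86.21714491]
(array([-0.00022583,  0.00037589,  0.06048676]), array([-0.00065656,  0.00074179, -0.00082447]))
```

View pics/w2.png

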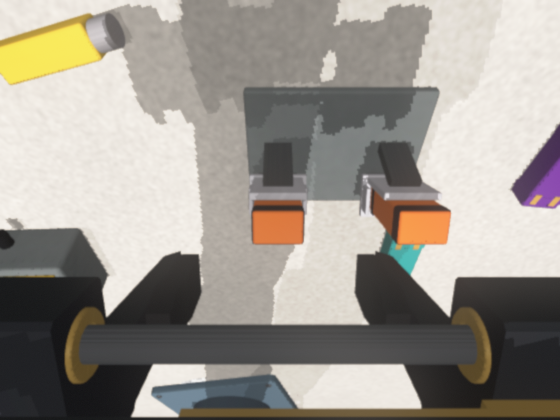

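View pics/s2c.png

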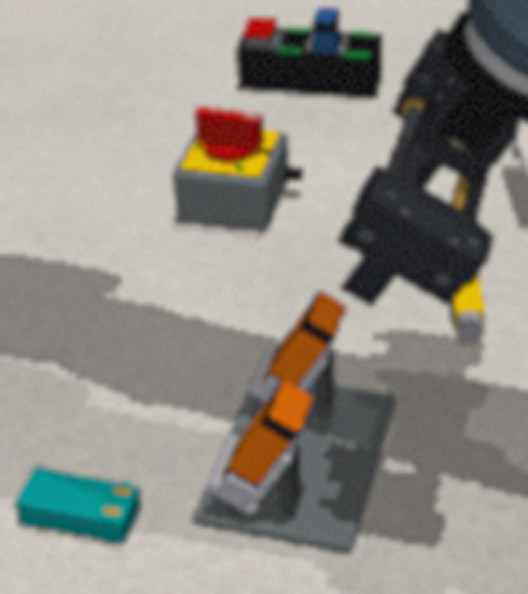

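```bash
python3 - <<'E'
from h import *
c=load("w2"); s=load("s2")
top=np.array([.5389,-.2304,.0914]); r=fr(-15,.5)
ex=np.array([.966,-.259,0]);ax=-r[:,2]; n=np.array([ax[2]*ex[0],ax[2]*ex[1],-np.hypot(ax[0],ax[1])]); ey=np.array([.259,.966,0])
cor=np.array([top+a*.0105*n+b*.015*ey for a,b in((-1,1),(-1,-1),(1,-1),(1,1))])
print(proj(c,cor).round(1)); print("side",proj(s,cor).round(1),proj(s,top))
hsv=cv2.cvtColor(c["img"],cv2.COLOR_RGB2HSV)
m=((hsv[...,0]<16)&(hsv[...,1]>150)&(hsv[...,2]>150)).astype(np.uint8); m[250:]=0
n_,l,st,ce=cv2.connectedComponentsWithStats(m)
for k in range(1,n_):
    if st[k,4]>100: print(st[k],ce[k])
E
```

```text
[[251.9 245.3]
 [303.3 245.3]
 [304.1 210.9]
 [251.2 210.8]]
side [[276.6 266.8]
 [272.9 275.9]
 [281.7 281. ]
 [285.1 271.7]] [[279.12398169 273.78546466]]
[ 253  211   50   33 1615] [277.34798762 226.73498452]
[ 397  211   53   34 1622] [422.67077682 226.80517879]
```

The predicted top corners match the wrist image within 1 px, so I advance along the pack axis and close.

>>> servo_tool:
  motion:
    - [[0.75,0,0,0.015,0,0,0],[0.75,0,0,0.03,0,0,0],[0.75,0,0,0.045,0,0,0],[0.75,0,0.0004,0.06,0,0,0],[0.75,0,0.0004,0.06,0,0,0],[0,0,0.0004,0.06,0,0,0],[0,0,0.0004,0.06,0,0,0],[0,0,0.0004,0.06,0,0,0],[0,0,0.0004,0.06,0,0,0],[0,0,0.0004,0.06,0,0,0]]

```text
time: 4.15
tool_pos: [0.5343, -0.2295, 0.0829]
ee_rot: [[-0.26, -0.848, -0.463], [-0.966, 0.228, 0.125], [-0.0, 0.479, -0.878]]
wrist_force: [-0.7, 0.3, 0.9]
width: 0.0287
```

>>> servo_tool:
  motion:
    - [[0,0,0,0,0,0,0],[0,0,0,-0.01,0,0,0],[0,0,0,-0.025,0,0,0],[0,0,0,-0.045,0,0,0],[0,0,0,-0.07,0,0,0],[0,0,0,-0.1,0,0,0],[0,0,0,-0.13,0.1,0,0],[0,0,0,-0.15,0.25,0,0],[0,0,0,-0.16,0.4,0,0],[0,0,0,-0.16,0.5,0,0]]

```text
time: 5.4
tool_pos: [0.6092, -0.2499, 0.2262]
ee_rot: [[-0.26, -0.966, 0.007], [-0.966, 0.26, -0.002], [0.0, -0.008, -1.0]]
wrist_force: [0.3, -0.1, -1.4]
width: 0.0287
```

```bash
python3 - <<'E'
from h import *
from bench import read_state
c=snap("wrist","w3"); c=snap("side","s3")
st=read_state();print(st["tool_pos"],st["width"],st["joints"].round(1))
cv2.imwrite("pics/s3c.png",cv2.resize(c["img"][130:330,180:400,::-1],None,fx=3,fy=3,interpolation=cv2.INTER_CUBIC))
E
```

```text
[ 0.60684648 -0.24948866  0.2251501 ] 0.028423344779082378 [ 17.3  31.6   1.6  87.6  -1.   60.7 -85.9]
```

View pics/w3.png

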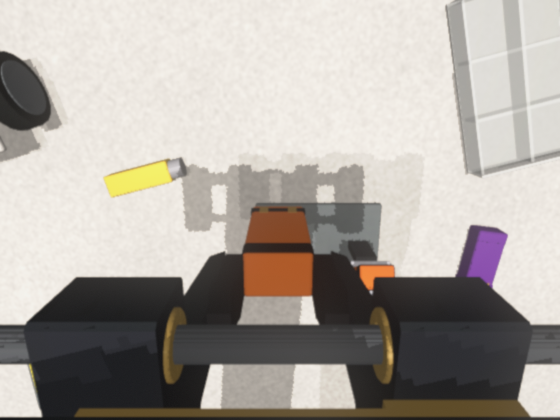

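View pics/s3c.png

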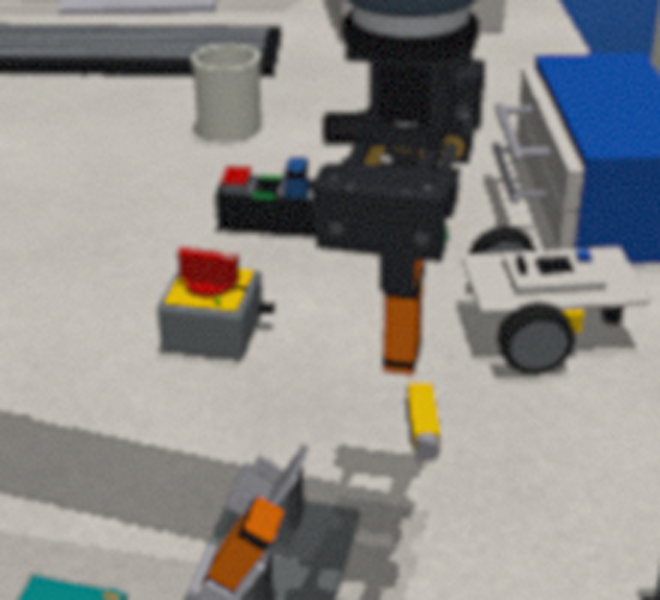

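```bash
python3 - <<'E'
from h import *
from bench import read_state
c=snap("wrist","w3b")
st=read_state();print(st["tool_pos"],st["ee_rot"].round(4))
T=lambda p: np.asarray(st["tool_pos"])+np.asarray(p)@st["ee_rot"].T
names=["topfront","topback","footfront"]
for n,y,z in(("topfront",-.0105,-.01),("topback",.0105,-.01),("footfront",-.0105,.06)):
    print(n,proj(c,T([[-.015,y,z],[.015,y,z]])).round(1))
cv2.imwrite("pics/w3c.png",cv2.resize(c["img"][190:320,215:345,::-1],None,fx=4.5,fy=4.5,interpolation=cv2.INTER_CUBIC))
# tool-frame camera pose
r=st["ee_rot"];print("cam in tool",r.T@(c["position"]-st["tool_pos"]))
E
```

```text
[ 0.60758008 -0.24934842  0.22456023] [[-2.603e-01 -9.655e-01 -6.000e-04]
 [-9.655e-01  2.603e-01  4.000e-04]
 [-3.000e-04  7.000e-04 -1.000e+00]]
topfront [[241.7 251.7]
 [314.3 251.8]]
topback [[243.  297. ]
 [312.9 297.1]]
footfront [[252.6 204.8]
 [303.3 204.9]]
cam in tool [-1.13768877e-04 -7.23848921e-02 -1.54628722e-01]
```

View pics/w3c.png

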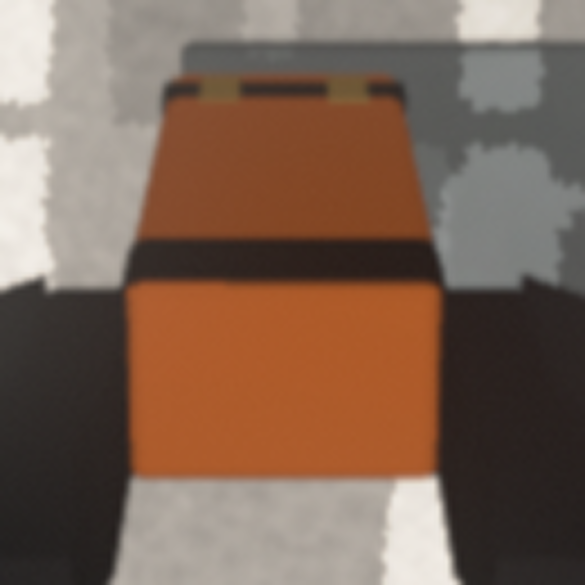

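The pack is held square (predicted and observed edges agree within 2 px). Next I carry it to a spot short of the dock to look at the bays.

```bash
python3 - <<'E'
from h import *
print(rel([.455,.215,.235],fr(-9.2)))
E
```

```text
(array([-0.4086291 ,  0.26819464, -0.01014991]), array([ 0.00063834,  0.00031389, -0.102757  ]))
```

>>> servo_tool:
  motion:
    - [[0,-0.025,0.016,-0.01,0,0,0],[0,-0.07,0.046,-0.01,0,0,-0.02],[0,-0.12,0.079,-0.01,0,0,-0.03],[0,-0.17,0.112,-0.01,0,0,-0.045],[0,-0.22,0.144,-0.01,0,0,-0.06],[0,-0.27,0.177,-0.01,0,0,-0.07],[0,-0.32,0.21,-0.01,0,0,-0.08],[0,-0.365,0.24,-0.01,0,0,-0.09],[0,-0.395,0.26,-0.01,0,0,-0.1],[0,-0.409,0.268,-0.01,0,0,-0.103]]

```text
time: 6.8
tool_pos: [0.4556, 0.2179, 0.2334]
ee_rot: [[-0.156, -0.988, -0.001], [-0.988, 0.156, 0.0], [-0.0, 0.001, -1.0]]
wrist_force: [0.1, 0.1, -0.3]
width: 0.0291
```

```bash
python3 - <<'E'
from h import *
from bench import read_state
c=snap("top","t4"); c=snap("wrist","w4")
st=read_state();print(st["tool_pos"],st["width"],st["joints"].round(1))
E
```

```text
[0.45601779 0.21674116 0.23332614] 0.028564809729972506 [ -21.6   17.   -10.7  109.2    3.8   54.2 -133.1]
```

View pics/w4.png

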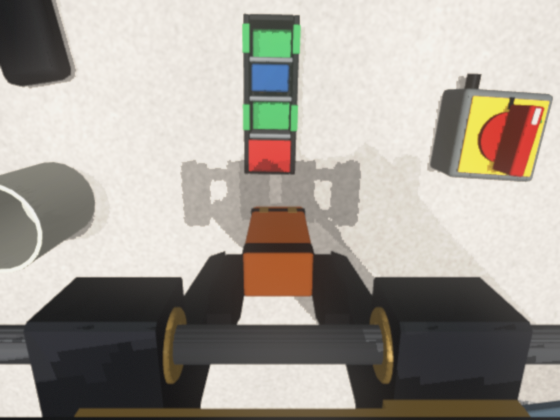

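```bash
python3 - <<'E'
from h import *
c=load("w4")
cv2.imwrite("pics/w4c.png",cv2.resize(c["img"][5:185,225:320,::-1],None,fx=4,fy=4,interpolation=cv2.INTER_CUBIC)[:600])
cv2.imwrite("pics/w4d.png",cv2.resize(c["img"][60:195,425:560,::-1],None,fx=4,fy=4,interpolation=cv2.INTER_CUBIC))
hsv=cv2.cvtColor(c["img"],cv2.COLOR_RGB2HSV)
m=((hsv[...,0]>50)&(hsv[...,0]<80)&(hsv[...,1]>110)).astype(np.uint8)
n_,l,st,ce=cv2.connectedComponentsWithStats(m)
for k in range(1,n_):
    if st[k,4]>20: print(st[k],ce[k])
E
```

```text
[243  24   6  28 156] [245.69230769  36.98717949]
[293  25   7  29 166] [295.73493976  38.86144578]
[254  30  37  27 931] [271.97959184  43.29108485]
[254 102  35  27 911] [270.97036224 115.31503842]
[244 105   6  25 127] [246.08661417 117.03937008]
[291 106   6  25 143] [293.37762238 117.55944056]
```

View pics/w4c.png

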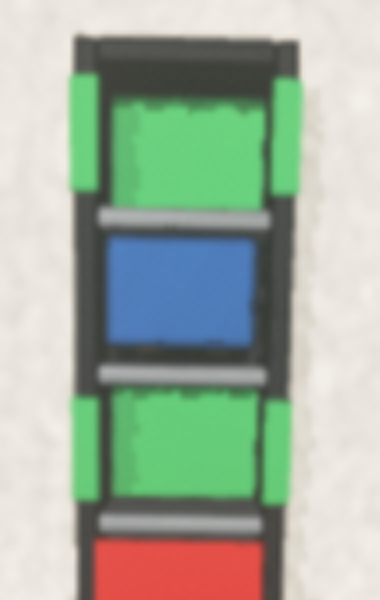

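View pics/w4d.png

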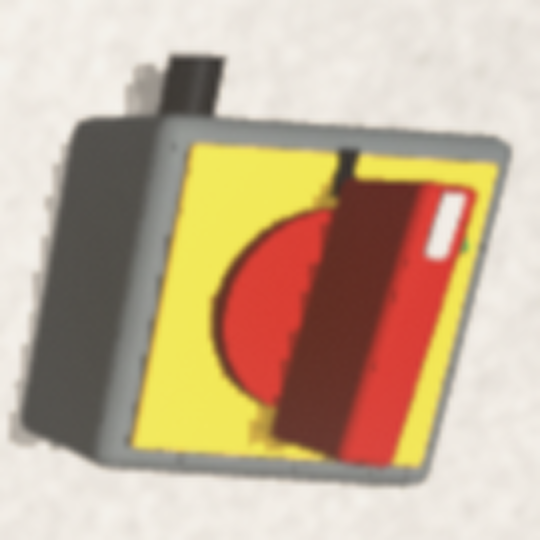

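```bash
python3 - <<'E'
from h import *
c=load("w4");t=load("top1")
P=cast(c,[[245.7,37.5],[296.0,38.8],[246.1,117.0],[293.7,117.6]],.0455)
print(P.round(4)); far=P[:2].mean(0); near=P[2:].mean(0); d=far-near
print("far",far,"near",near,np.linalg.norm(d),"yaw",np.degrees(np.arctan2(d[1],d[0])), "strip yaw",[np.degrees(np.arctan2(*(P[i]-P[i+1])[1::-1]))-90 for i in(0,2)], "w",[np.linalg.norm(P[i]-P[i+1]) for i in (0,2)])
hsv=cv2.cvtColor(t["img"],cv2.COLOR_RGB2HSV)
# plates inside bay at z=.007, dock top corners in this view
q=lambda x,y:[(x+.5)/4-.5+225,(y+.5)/4-.5+5]
C=cast(c,[q(76,38),q(299,42)],.045); print("far corners",C, np.linalg.norm(C[0]-C[1]))
# isolator face corners z=.053 (crop d)
q=lambda x,y:[(x+.5)/4-.5+425,(y+.5)/4-.5+60]
I=cast(c,[q(165,118),q(510,143),q(425,485),q(102,462)],.053); print(I.round(4),I.mean(0)); print([np.linalg.norm(I[i]-I[i-1]).round(4) for i in range(4)])
e=I[0]+I[1]-I[2]-I[3]; print("iso yaw",np.degrees(np.arctan2(e[1],e[0])))
B=cast(c,[q(425,186),q(475,190),q(393,466),q(342,461)],.087); print("bar",B.round(4),B.mean(0)); e=B[0]+B[1]-B[2]-B[3]; print(np.degrees(np.arctan2(e[1],e[0])),np.linalg.norm(e)/2)
E
```

```text
[[0.5773 0.2276 0.0455]
 [0.5699 0.1863 0.0455]
 [0.5137 0.2387 0.0455]
 [0.5068 0.1973 0.0455]]
far [0.57361938 0.20693043 0.0455    ] near [0.51023718 0.21799452 0.0455    ] 0.06434063666449949 yaw -9.901869930986456 strip yaw [np.float64(-10.239314669488948), np.float64(-9.557996697542961)] w [np.float64(0.04194136846460231), np.float64(0.0419849195330877)]
far corners [[0.59508898 0.22613769 0.045     ]
 [0.5872831  0.18100532 0.045     ]] 0.04580242830404231
[[ 0.5081  0.0506  0.053 ]
 [ 0.4917 -0.0216  0.053 ]
 [ 0.4191 -0.0063  0.053 ]
 [ 0.4356  0.0656  0.053 ]] [0.46359613 0.0220786  0.053     ]
[np.float64(0.074), np.float64(0.0739), np.float64(0.0742), np.float64(0.0738)]
iso yaw -11.805819507946639
bar [[0.4898 0.0175 0.087 ]
 [0.4876 0.008  0.087 ]
 [0.4351 0.022  0.087 ]
 [0.4378 0.0322 0.087 ]] [0.46259041 0.01990053 0.087     ]
-15.38653725370072 0.05421015234863852
```

```bash
python3 - <<'E'
from h import *
r=fr(-9.9)
print(rel([.5743,.2068,.233],r)); print(rel([.5743,.2068,.123],r))
E
```

```text
(array([-0.00876994, -0.11837504,  0.00022761]), array([0.00085   , 0.0002093 , 0.01498691]))
(array([-0.00874622, -0.11846837,  0.11022756]), array([0.00085   , 0.0002093 , 0.01498691]))
```

>>> servo_tool:
  motion:
    - [[0,-0.003,-0.03,0,0,0,0.005],[0,-0.006,-0.07,0,0,0,0.01],[0,-0.009,-0.105,0,0,0,0.015],[0,-0.009,-0.1185,0,0,0,0.015],[0,-0.009,-0.1185,0.01,0,0,0.015],[0,-0.009,-0.1185,0.035,0,0,0.015],[0,-0.009,-0.1185,0.065,0,0,0.015],[0,-0.009,-0.1185,0.095,0,0,0.015],[0,-0.009,-0.1185,0.11,0,0,0.015],[0,-0.009,-0.1185,0.11,0,0,0.015]]

```text
time: 8.15
tool_pos: [0.5728, 0.205, 0.1224]
ee_rot: [[-0.174, -0.985, -0.002], [-0.985, 0.174, -0.001], [0.001, 0.002, -1.0]]
wrist_force: [0.9, 1.1, -0.8]
width: 0.0287
```

```bash
python3 - <<'E'
from h import *
from bench import read_state
s=snap("side","s5"); c=snap("wrist","w5")
st=read_state();print(st["tool_pos"],st["width"]); print(rel([.5743,.2068,.067],fr(-9.9)))
cv2.imwrite("pics/w5c.png",cv2.resize(c["img"][130:310,200:360,::-1],None,fx=3.3,fy=3.3,interpolation=cv2.INTER_CUBIC))
cv2.imwrite("pics/s5c.png",cv2.resize(s["img"][120:220,220:350,::-1],None,fx=5,fy=5,interpolation=cv2.INTER_CUBIC))
E
```

```text
[0.57445795 0.20559033 0.12423207] 0.029025795578156852
(array([-0.00110921,  0.00042265,  0.05723277]), array([-0.00099138,  0.00095189, -0.00205772]))
```

View pics/w5c.png

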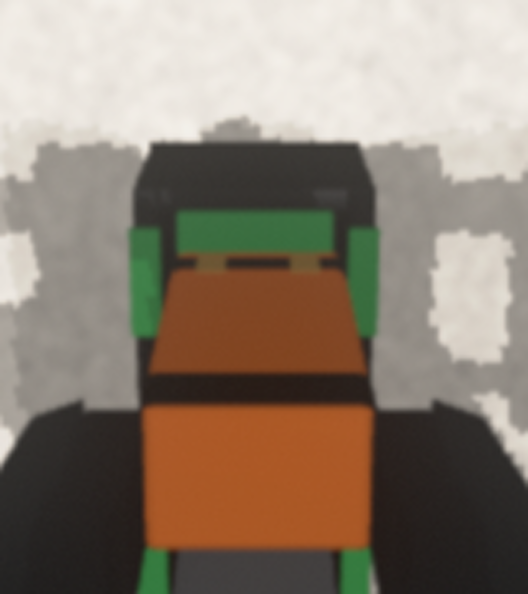

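View pics/s5c.png

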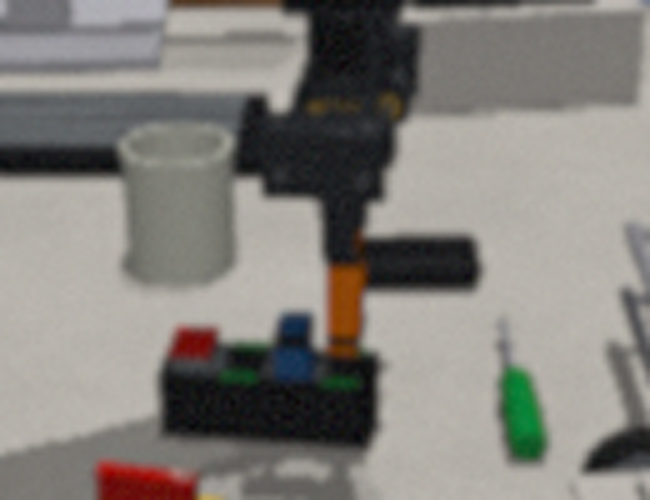

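```bash
python3 - <<'E'
from h import *
c=load("w5")
q=lambda x,y:[(x+.5)/3.3-.5+200,(y+.5)/3.3-.5+130]
a=np.radians(-9.9); ex=np.array([np.cos(a),np.sin(a),0])
ey=np.array([-ex[1],ex[0],0])
F=cast(c,[q(168,256),q(346,256)],.0642); f=F.mean(0)-ex*.0105; print(F,f, np.linalg.norm(F[0]-F[1]))
for n,z,pts in(("strips",.0455,[q(145,284),q(363,284)]),("plate top edge",.007,[q(177,212),q(334,212)])):
    S=cast(c,pts,z); print(n,S,S.mean(0))
# near ends: strip top ends
S=cast(c,[q(145,228),q(363,228)],.0455).mean(0);print("strip far end->bay centre if 28 long",S-ex*.014, S-ex*.016)
pl=cast(c,[q(177,212),q(334,212)],.007).mean(0)-ex*.0175*26/35; print("plate centre",pl)
b=np.array([.5736,.2069,0]); print("foot off in dock x,y",(f-b)@ex,(f-b)@ey,"plate off",(pl-b)@ex,(pl-b)@ey)
E
```

```text
[[0.58648801 0.21986712 0.0642    ]
 [0.58102398 0.18857396 0.0642    ]] [0.57341235 0.2060258  0.0642    ] 0.03176661616854534
strips [[0.57641721 0.22775066 0.0455    ]
 [0.56909098 0.18578543 0.0455    ]] [0.57275409 0.20676804 0.0455    ]
plate top edge [[0.58020811 0.22311355 0.007     ]
 [0.5741573  0.18846877 0.007     ]] [0.5771827  0.20579116 0.007     ]
strip far end->bay centre if 28 long [0.57013389 0.20721189 0.0455    ] [0.56816367 0.20755575 0.0455    ]
plate centre [0.56437628 0.20802624 0.007     ]
foot off in dock x,y -3.455923429207442e-05 -0.0008934506109495682 plate off -0.00928000437664622 -0.0004763569186066442
```

Foot is centred over the far green bay within 1 mm (w5: foot front at about y=208 and x 251–304 px, green strips at x of about 243 and 309). Lowering now with a 1 mm correction.

>>> servo_tool:
  motion:
    - [[0,-0.0008,0.0005,0,0,0,0],[0,-0.0008,0.0005,0.008,0,0,0],[0,-0.0008,0.0005,0.016,0,0,0],[0,-0.0008,0.0005,0.025,0,0,0],[0,-0.0008,0.0005,0.034,0,0,0],[0,-0.0008,0.0005,0.042,0,0,0],[0,-0.0008,0.0005,0.048,0,0,0],[0,-0.0008,0.0005,0.052,0,0,0],[0,-0.0008,0.0005,0.055,0,0,0],[0,-0.0008,0.0005,0.055,0,0,0]]

```text
time: 9.5
tool_pos: [0.5737, 0.2062, 0.0682]
ee_rot: [[-0.174, -0.985, -0.0], [-0.985, 0.174, 0.0], [-0.0, 0.0, -1.0]]
wrist_force: [-0.5, 0.5, 0.2]
width: 0.029
```

```bash
python3 - <<'E'
from h import *
from bench import read_state
s=snap("side","s6"); c=snap("wrist","w6")
for _ in range(1):
    st=read_state();print(st["tool_pos"],st["width"],st["wrist_force"],st["wrist_torque"])
a=cv2.resize(c["img"][130:310,200:360,::-1],None,fx=3,fy=3,interpolation=cv2.INTER_CUBIC)
b=cv2.resize(s["img"][140:220,250:320,::-1],None,fx=4,fy=6.75,interpolation=cv2.INTER_CUBIC)
cv2.imwrite("pics/m6.png",np.hstack([a,b[:540]]))
E
```

```text
[0.57391554 0.20627709 0.06848285] 0.028796281882978992 [ 0.39857105 -0.57030993 -0.78667597] [-0.02978368 -0.00071108 -0.04611506]
```

View pics/m6.png

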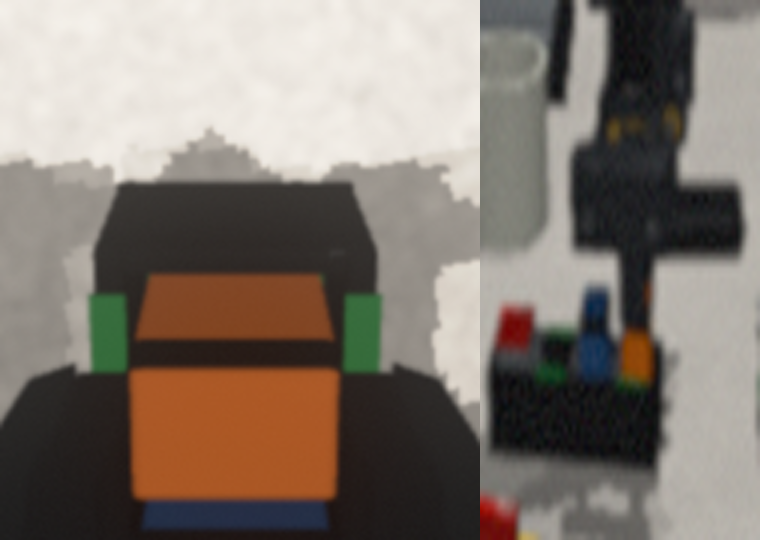

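The foot is well down between the walls, with no lateral force. Press down 2 mm more to find the plate.

>>> servo_tool:
  motion:
    - [[0,0,0,0.0005,0,0,0],[0,0,0,0.001,0,0,0],[0,0,0,0.0015,0,0,0],[0,0,0,0.002,0,0,0],[0,0,0,0.002,0,0,0],[0,0,0,0.002,0,0,0],[0,0,0,0.002,0,0,0],[0,0,0,0.002,0,0,0],[0,0,0,0.002,0,0,0],[0,0,0,0.002,0,0,0]]

```text
time: 10.85
tool_pos: [0.5742, 0.2063, 0.0671]
ee_rot: [[-0.174, -0.985, 0.001], [-0.985, 0.174, 0.0], [-0.001, -0.001, -1.0]]
wrist_force: [-1.0, -0.6, 5.7]
width: 0.0289
```

Contact: +5.7 N upward at TCP z 0.067, so the foot is on the plate. Release and rise.

>>> servo_tool:
  motion:
    - [[0.6,0,0,-0.001,0,0,0],[0.6,0,0,-0.001,0,0,0],[0.6,0,0,-0.001,0,0,0],[0.6,0,0,-0.001,0,0,0],[0.6,0,0,-0.001,0,0,0],[0.6,0,0,-0.02,0,0,0],[0.6,0,0,-0.05,0,0,0],[0.6,0,0,-0.09,0,0,0],[0.6,0,0,-0.13,0,0,0],[0.6,0,0,-0.15,0,0,0]]

```text
time: 12.1
tool_pos: [0.575, 0.2067, 0.2204]
ee_rot: [[-0.174, -0.985, 0.004], [-0.985, 0.174, 0.002], [-0.003, -0.004, -1.0]]
wrist_force: [-0.0, 0.1, -0.8]
width: 0.0529
```

```bash
python3 - <<'E'
from h import *
from bench import read_state
c=snap("wrist","w7")
st=read_state();print(st["tool_pos"],st["width"])
cv2.imwrite("pics/w7c.png",cv2.resize(c["img"][100:320,200:360,::-1],None,fx=2.7,fy=2.7,interpolation=cv2.INTER_CUBIC))
top2=np.array([.5175,-.3107,.0914]); r=fr(-15,.5); up=fr(-15,0)
print("via",rel([.56,-.31,.235],up)); print("pre",rel(top2-r[:,2]*.10,r))
E
```

```text
[0.57587513 0.20709683 0.22221481] 0.053094759243153204
via (array([ 0.51189614, -0.07454093, -0.01451218]), array([-0.00608292,  0.00455552,  0.08668722]))
pre (array([ 0.52437986, -0.08022514,  0.04131332]), array([-0.50576617, -0.01721588,  0.08603399]))
```

View pics/w7c.png

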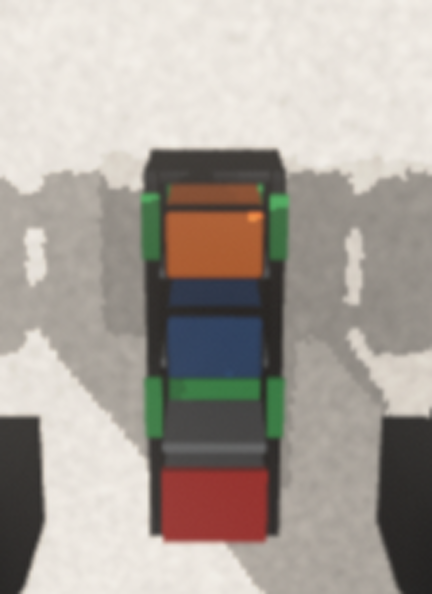

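The first pack stands square in the far bay beside the undisturbed blue pack. Now the second one.

>>> servo_tool:
  motion:
    - [[0.75,0.03,-0.005,-0.005,0,0,0.01],[0.75,0.085,-0.012,-0.01,0,0,0.015],[0.75,0.14,-0.02,-0.0145,0,0,0.025],[0.75,0.195,-0.028,-0.0145,0,0,0.035],[0.75,0.25,-0.036,-0.0145,0,0,0.045],[0.75,0.305,-0.044,-0.0145,0,0,0.055],[0.75,0.36,-0.052,-0.0145,0,0,0.065],[0.75,0.415,-0.06,-0.0145,0,0,0.07],[0.75,0.465,-0.068,-0.0145,-0.003,0.002,0.08],[0.75,0.512,-0.0745,-0.0145,-0.006,0.0045,0.087]]

```text
time: 13.4
tool_pos: [0.5576, -0.3128, 0.2311]
ee_rot: [[-0.26, -0.966, -0.006], [-0.966, 0.26, -0.003], [0.005, 0.005, -1.0]]
wrist_force: [0.2, 0.3, 0.3]
width: 0.0662
```

```bash
python3 - <<'E'
from h import *
from bench import read_state
st=read_state();print(st["tool_pos"],st["width"])
top2=np.array([.5175,-.3107,.0914]); r=fr(-15,.5)
print("pre",rel(top2-r[:,2]*.10,r)); print("pre",rel(top2-r[:,2]*.05,r))
E
```

```text
[ 0.55763574 -0.31280928  0.23113299] 0.06624811283123136
pre (array([ 0.00810656, -0.00891726,  0.0519646 ]), array([-0.49458087, -0.00423162, -0.00199154]))
pre (array([0.00792763, 0.014816  , 0.09597256]), array([-0.49458087, -0.00423162, -0.00199154]))
```

>>> servo_tool:
  motion:
    - [[0.75,0.003,-0.003,0.013,-0.15,0,0],[0.75,0.006,-0.006,0.026,-0.3,0,0],[0.75,0.008,-0.009,0.04,-0.45,-0.004,-0.002],[0.75,0.008,-0.009,0.052,-0.494,-0.004,-0.002],[0.75,0.008,0.003,0.074,-0.494,-0.004,-0.002],[0.75,0.008,0.0148,0.096,-0.494,-0.004,-0.002],[0.75,0.008,0.0148,0.096,-0.494,-0.004,-0.002],[0.75,0.008,0.0148,0.096,-0.494,-0.004,-0.002],[0.75,0.008,0.0148,0.096,-0.494,-0.004,-0.002],[0.75,0.008,0.0148,0.096,-0.494,-0.004,-0.002]]

```text
time: 14.65
tool_pos: [0.5416, -0.3153, 0.1354]
ee_rot: [[-0.258, -0.849, -0.462], [-0.966, 0.227, 0.123], [0.0, 0.478, -0.878]]
wrist_force: [-0.2, -0.7, 0.1]
width: 0.0662
```

```bash
python3 - <<'E'
from h import *
from bench import read_state
c=snap("wrist","w8")
top=np.array([.5175,-.3107,.0914]);r=fr(-15,.5)
print(rel(top+r[:,2]*.01,r))
ex=np.array([.966,-.259,0]);ax=-r[:,2]; n=np.array([ax[2]*ex[0],ax[2]*ex[1],-np.hypot(ax[0],ax[1])]); ey=np.array([.259,.966,0])
cor=np.array([top+a*.0105*n+b*.015*ey for a,b in((-1,1),(-1,-1),(1,-1),(1,1))])
print(proj(c,cor).round(1))
hsv=cv2.cvtColor(c["img"],cv2.COLOR_RGB2HSV)
m=((hsv[...,0]<16)&(hsv[...,1]>150)&(hsv[...,2]>130)).astype(np.uint8); m[250:]=0
n_,l,st,ce=cv2.connectedComponentsWithStats(m)
for k in range(1,n_):
    if st[k,4]>100: print(st[k],ce[k])
E
```

```text
(array([0.00171316, 0.00034139, 0.06015722]), array([-0.00119795, -0.00067198,  0.00063961]))
[[255.3 245.4]
 [306.9 245.6]
 [307.8 211.1]
 [254.8 210.9]]
[260 202  45   3 135] [282. 203.]
[ 258  211   51   33 1552] [282.31829897 226.51353093]
```

View pics/w8.png

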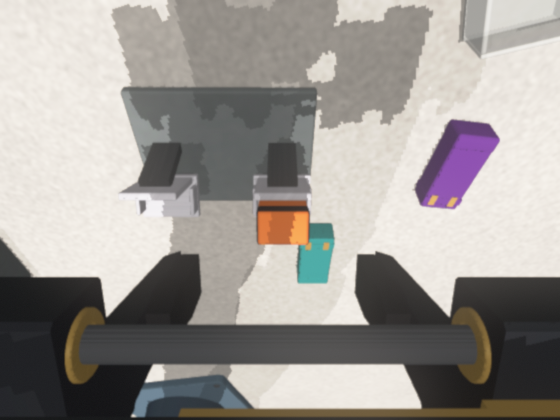

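The second pack's top face is at (283,227), about 2.5 mm to +x of the jaw centre. I correct that, advance and close.

>>> servo_tool:
  motion:
    - [[0.75,0.0026,0,0.015,0,0,0],[0.75,0.0026,0,0.03,0,0,0],[0.75,0.0026,0,0.045,0,0,0],[0.75,0.0026,0.0004,0.06,0,0,0],[0.75,0.0026,0.0004,0.06,0,0,0],[0,0.0026,0.0004,0.06,0,0,0],[0,0.0026,0.0004,0.06,0,0,0],[0,0.0026,0.0004,0.06,0,0,0],[0,0.0026,0.0004,0.06,0,0,0],[0,0.0026,0.0004,0.06,0,0,0]]

```text
time: 15.95
tool_pos: [0.5124, -0.3103, 0.0825]
ee_rot: [[-0.258, -0.848, -0.463], [-0.966, 0.227, 0.123], [0.0, 0.479, -0.878]]
wrist_force: [0.4, 0.0, 1.7]
width: 0.029
```

>>> servo_tool:
  motion:
    - [[0,0,0,0,0,0,0],[0,0,0,-0.01,0,0,0],[0,0,0,-0.025,0,0,0],[0,0,0,-0.045,0,0,0],[0,0,0,-0.07,0,0,0],[0,0,0,-0.1,0,0,0],[0,0,0,-0.13,0.1,0,0],[0,0,0,-0.15,0.25,0,0],[0,0,0,-0.16,0.4,0,0],[0,0,0,-0.16,0.5,0,0]]

```text
time: 17.2
tool_pos: [0.5872, -0.3307, 0.2258]
ee_rot: [[-0.258, -0.966, 0.007], [-0.966, 0.258, -0.003], [0.001, -0.008, -1.0]]
wrist_force: [0.4, 0.2, -1.2]
width: 0.0287
```

```bash
python3 - <<'E'
from h import *
from bench import read_state
c=snap("wrist","w9")
st=read_state();print(st["tool_pos"],st["width"],st["ee_rot"].round(3))
T=lambda p: np.asarray(st["tool_pos"])+np.asarray(p)@st["ee_rot"].T
for n,y,z in(("topfront",-.0105,-.01),("topback",.0105,-.01),("footfront",-.0105,.06)):
    print(n,proj(c,T([[-.015,y,z],[.015,y,z]])).round(1))
cv2.imwrite("pics/w9c.png",cv2.resize(c["img"][190:320,215:345,::-1],None,fx=4.5,fy=4.5,interpolation=cv2.INTER_CUBIC))
print(rel([.455,.215,.235],fr(-9.9)))
E
```

```text
[ 0.58487036 -0.33061302  0.22531491] 0.029095751315603234 [[-0.26  -0.966  0.007]
 [-0.966  0.26  -0.003]
 [ 0.001 -0.008 -1.   ]]
topfront [[244.1 258.4]
 [316.3 258.7]]
topback [[245.2 303.3]
 [314.8 303.5]]
footfront [[254.2 209.4]
 [304.8 209.6]]
(array([-0.49317035,  0.26699313, -0.01230233]), array([-0.00768847, -0.00146112, -0.08985888]))
```

View pics/w9c.png

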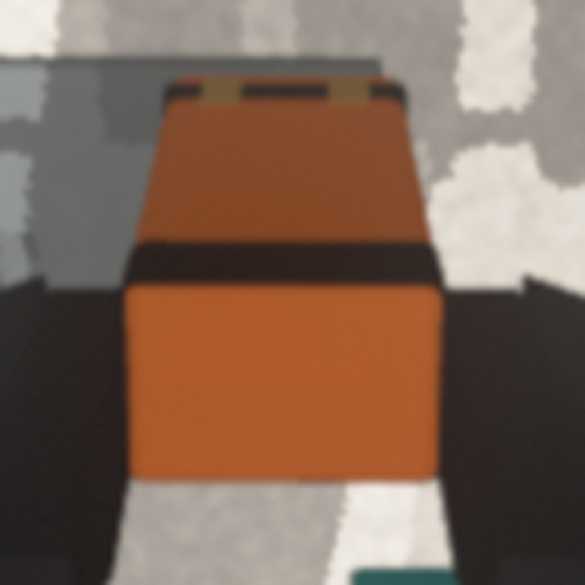

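Held just like the first one. Carry it to above the near green bay, at (0.511, 0.217).

```bash
python3 - <<'E'
from h import *
print(rel([.511,.2172,.235],fr(-9.9)))
E
```

```text
(array([-0.50983484,  0.21348633, -0.01190654]), array([-0.00768847, -0.00146112, -0.08985888]))
```

>>> servo_tool:
  motion:
    - [[0,-0.045,0.019,-0.01,0,0,0],[0,-0.1,0.042,-0.01,0,0,-0.015],[0,-0.155,0.065,-0.01,0,0,-0.03],[0,-0.21,0.088,-0.01,0,0,-0.04],[0,-0.265,0.111,-0.01,0,0,-0.05],[0,-0.32,0.134,-0.01,0,0,-0.06],[0,-0.375,0.157,-0.01,0,0,-0.07],[0,-0.43,0.18,-0.01,0,0,-0.08],[0,-0.48,0.201,-0.01,0,0,-0.09],[0,-0.51,0.2135,-0.01,0,0,-0.09]]

```text
time: 18.5
tool_pos: [0.5111, 0.2216, 0.2334]
ee_rot: [[-0.167, -0.986, -0.001], [-0.986, 0.167, 0.0], [-0.0, 0.001, -1.0]]
wrist_force: [0.5, 0.1, -0.8]
width: 0.0287
```

```bash
python3 - <<'E'
from h import *
from bench import read_state
c=snap("side","s10");c=snap("wrist","w10")
st=read_state();print(st["tool_pos"],st["width"],st["ee_rot"].round(4))
print(rel([.511,.2172,.136],fr(-9.9)))
cv2.imwrite("pics/w10c.png",cv2.resize(c["img"][90:310,200:360,::-1],None,fx=2.7,fy=2.7,interpolation=cv2.INTER_CUBIC))
E
```

```text
[0.51068818 0.22324797 0.23334759] 0.02872299542249246 [[-0.1634 -0.9866 -0.001 ]
 [-0.9866  0.1634  0.0018]
 [-0.0016  0.0012 -1.    ]]
(array([ 0.00607622, -0.00141659,  0.09733602]), array([0.0012478 , 0.00164324, 0.00866031]))
```

View pics/w10c.png

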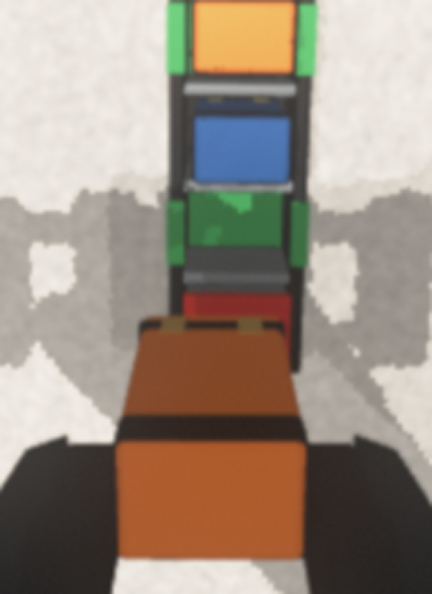

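>>> servo_tool:
  motion:
    - [[0,0.003,-0.001,0,0,0,0.004],[0,0.006,-0.0014,0,0,0,0.0085],[0,0.006,-0.0014,0.015,0,0,0.0085],[0,0.006,-0.0014,0.04,0,0,0.0085],[0,0.006,-0.0014,0.065,0,0,0.0085],[0,0.006,-0.0014,0.085,0,0,0.0085],[0,0.006,-0.0014,0.097,0,0,0.0085],[0,0.006,-0.0014,0.097,0,0,0.0085],[0,0.006,-0.0014,0.097,0,0,0.0085],[0,0.006,-0.0014,0.097,0,0,0.0085]]

```text
time: 19.85
tool_pos: [0.5125, 0.2119, 0.1364]
ee_rot: [[-0.179, -0.984, 0.001], [-0.984, 0.179, 0.0], [-0.001, -0.001, -1.0]]
wrist_force: [-0.3, -1.3, -1.1]
width: 0.0289
```

```bash
python3 - <<'E'
from h import *
from bench import read_state
s=snap("side","s11");c=snap("wrist","w11")
st=read_state();print(st["tool_pos"],st["width"],st["ee_rot"].round(4))
print(rel([.511,.2172,.067],fr(-9.9)))
cv2.imwrite("pics/w11c.png",cv2.resize(c["img"][130:310,200:360,::-1],None,fx=3.3,fy=3.3,interpolation=cv2.INTER_CUBIC))
cv2.imwrite("pics/s11c.png",cv2.resize(s["img"][120:220,220:350,::-1],None,fx=5,fy=5,interpolation=cv2.INTER_CUBIC))
E
```

```text
[0.51233855 0.21187115 0.1361691 ] 0.028935887027907236 [[-1.786e-01 -9.839e-01  1.100e-03]
 [-9.839e-01  1.786e-01  2.000e-04]
 [-4.000e-04 -1.000e-03 -1.000e+00]]
(array([-0.00497461,  0.00234032,  0.06916884]), array([-0.00103416,  0.00042209, -0.00680129]))
```

View pics/w11c.png

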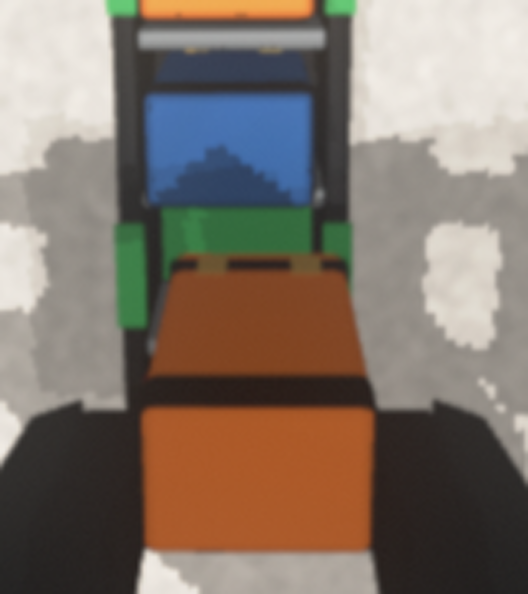

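View pics/s11c.png

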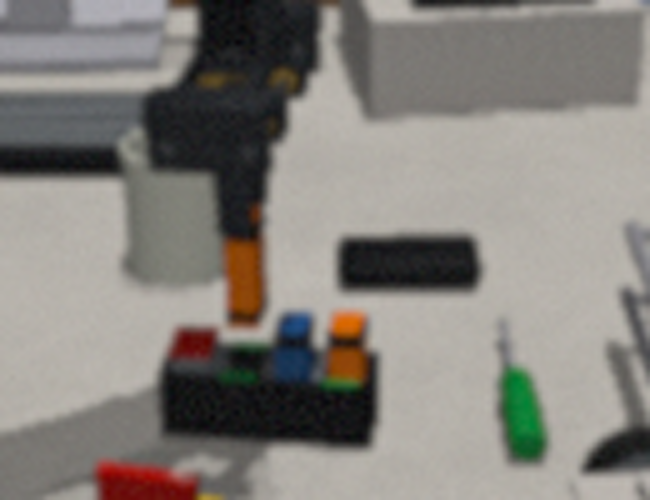

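Off by 5 mm sideways: I had used a reading taken before the arm settled. Correct it, then check again before lowering.

>>> servo_tool:
  motion:
    - [[0,-0.0025,0.0012,0,0,0,-0.003],[0,-0.005,0.0023,0,0,0,-0.0068],[0,-0.005,0.0023,0,0,0,-0.0068],[0,-0.005,0.0023,0.004,0,0,-0.0068],[0,-0.005,0.0023,0.009,0,0,-0.0068],[0,-0.005,0.0023,0.013,0,0,-0.0068],[0,-0.005,0.0023,0.013,0,0,-0.0068],[0,-0.005,0.0023,0.013,0,0,-0.0068],[0,-0.005,0.0023,0.013,0,0,-0.0068],[0,-0.005,0.0023,0.013,0,0,-0.0068]]

```text
time: 21.2
tool_pos: [0.5107, 0.2171, 0.1228]
ee_rot: [[-0.172, -0.985, 0.0], [-0.985, 0.172, -0.0], [-0.0, -0.0, -1.0]]
wrist_force: [0.1, 1.0, 0.1]
width: 0.0293
```

```bash
python3 - <<'E'
from h import *
from bench import read_state
c=snap("wrist","w12")
st=read_state();print(st["tool_pos"],st["width"],st["ee_rot"].round(4))
print(rel([.511,.2172,.067],fr(-9.9)))
cv2.imwrite("pics/w12c.png",cv2.resize(c["img"][130:310,200:360,::-1],None,fx=3.3,fy=3.3,interpolation=cv2.INTER_CUBIC))
E
```

```text
[0.51071551 0.21710633 0.1227248 ] 0.02918328513081172 [[-1.719e-01 -9.851e-01  4.000e-04]
 [-9.851e-01  1.719e-01 -1.000e-04]
 [ 0.000e+00 -4.000e-04 -1.000e+00]]
(array([-0.00014263, -0.00024363,  0.05572489]), array([-3.68409909e-04, -2.62503663e-05,  7.15084538e-05]))
```

View pics/w12c.png

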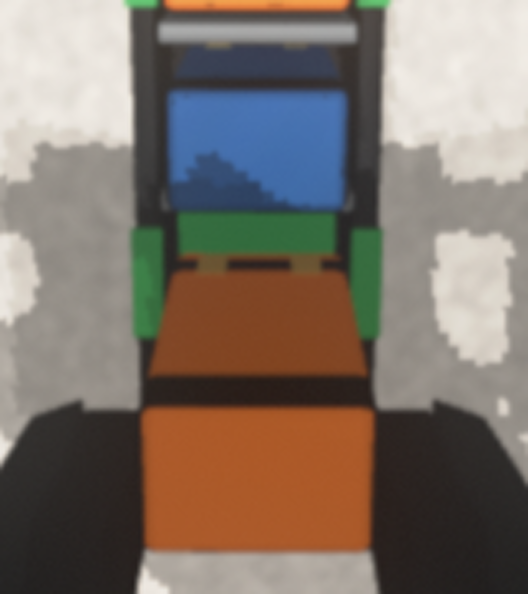

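Now it matches the first insertion (strips at crop x 147/366, foot centred at 257). Lowering.

>>> servo_tool:
  motion:
    - [[0,-0.0003,0,0.004,0,0,0],[0,-0.0003,0,0.012,0,0,0],[0,-0.0003,0,0.02,0,0,0],[0,-0.0003,0,0.028,0,0,0],[0,-0.0003,0,0.036,0,0,0],[0,-0.0003,0,0.043,0,0,0],[0,-0.0003,0,0.049,0,0,0],[0,-0.0003,0,0.053,0,0,0],[0,-0.0003,0,0.055,0,0,0],[0,-0.0003,0,0.055,0,0,0]]

```text
time: 22.5
tool_pos: [0.5107, 0.2174, 0.0676]
ee_rot: [[-0.172, -0.985, 0.0], [-0.985, 0.172, -0.0], [0.0, -0.0, -1.0]]
wrist_force: [0.5, -0.0, -0.6]
width: 0.029
```

>>> servo_tool:
  motion:
    - [[0,0,0,0.0005,0,0,0],[0,0,0,0.001,0,0,0],[0,0,0,0.0015,0,0,0],[0,0,0,0.0015,0,0,0],[0,0,0,0.0015,0,0,0],[0,0,0,0.0015,0,0,0],[0,0,0,0.0015,0,0,0],[0,0,0,0.0015,0,0,0],[0,0,0,0.0015,0,0,0],[0,0,0,0.0015,0,0,0]]

```text
time: 23.75
tool_pos: [0.511, 0.2174, 0.0666]
ee_rot: [[-0.172, -0.985, 0.001], [-0.985, 0.172, -0.0], [-0.0, -0.001, -1.0]]
wrist_force: [-0.5, -1.6, 5.6]
width: 0.0291
```

```bash
python3 - <<'E'
from h import *
from bench import read_state
s=snap("side","s13"); c=snap("wrist","w13")
st=read_state();print(st["tool_pos"],st["width"],st["wrist_force"])
a=cv2.resize(c["img"][130:310,200:360,::-1],None,fx=3,fy=3,interpolation=cv2.INTER_CUBIC)
b=cv2.resize(s["img"][130:220,250:310,::-1],None,fx=5,fy=6,interpolation=cv2.INTER_CUBIC)
cv2.imwrite("pics/m13.png",np.hstack([a,b[:540]]))
E
```

```text
[0.51105389 0.21737738 0.06656571] 0.029098086439027927 [-0.40193708 -1.15652906  4.69793374]
```

View pics/m13.png

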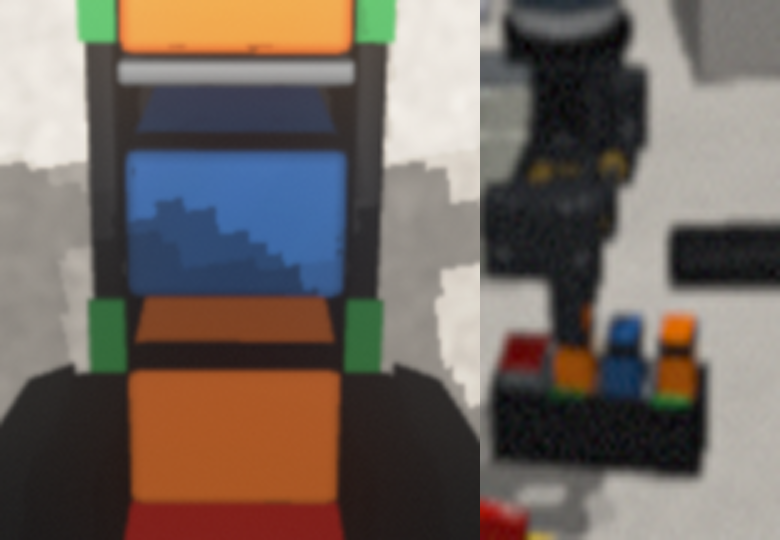

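The second pack is on the plate (+5 N). Release and rise.

>>> servo_tool:
  motion:
    - [[0.6,0,0,-0.001,0,0,0],[0.6,0,0,-0.001,0,0,0],[0.6,0,0,-0.001,0,0,0],[0.6,0,0,-0.001,0,0,0],[0.6,0,0,-0.001,0,0,0],[0.6,0,0,-0.02,0,0,0],[0.6,0,0,-0.05,0,0,0],[0.6,0,0,-0.09,0,0,0],[0.6,0,0,-0.13,0,0,0],[0.6,0,0,-0.15,0,0,0]]

```text
time: 25.1
tool_pos: [0.5117, 0.2179, 0.2199]
ee_rot: [[-0.172, -0.985, 0.004], [-0.985, 0.172, 0.002], [-0.002, -0.004, -1.0]]
wrist_force: [-0.5, -0.2, -0.3]
width: 0.0533
```

```bash
python3 - <<'E'
from h import *
from bench import read_state
c=snap("wrist","w14"); s=snap("side","s14")
st=read_state();print(st["time"],st["tool_pos"],st["width"],st["joints"].round(1))
a=cv2.resize(c["img"][60:320,190:370,::-1],None,fx=2,fy=2,interpolation=cv2.INTER_CUBIC)
b=cv2.resize(s["img"][145:225,245:315,::-1],None,fx=5,fy=6.5,interpolation=cv2.INTER_CUBIC)
cv2.imwrite("pics/m14.png",np.hstack([a,b[:520]]))
print(rel([.463,.021,.19],fr(-13)@np.diag([-1,-1,1])))
E
```

```text
25.2 [0.51227125 0.21815842 0.21971143] 0.05305804866447492 [ -19.7   22.7  -10.3  103.     4.9   54.4 -131.9]
(array([0.2027904 , 0.01477374, 0.02897684]), array([-0.00523553, -0.00773379, -3.08755322]))
```

View pics/m14.png

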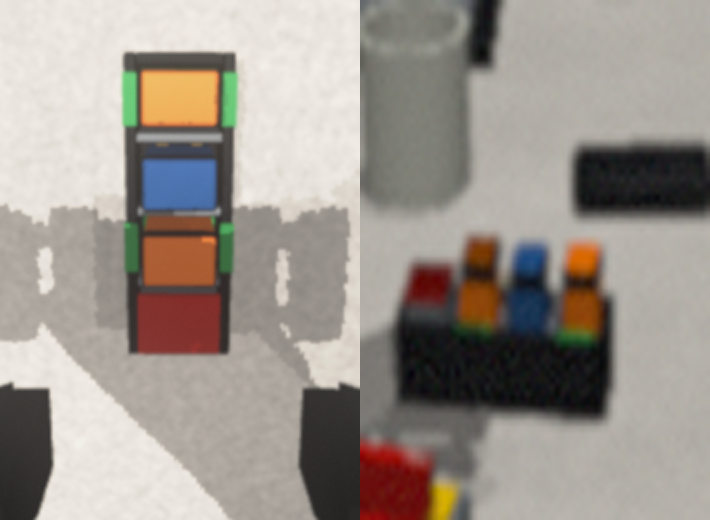

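Both packs stand home, at equal height with the blue one, and are released. Next is the isolator. Joint 7 would run out of range turning clockwise from this side, so I use the flipped (half-turned) grasp.

>>> servo_tool:
  motion:
    - [[0.6,0.01,0,0,0,0,-0.17],[0.6,0.03,0,0,0,0,-0.34],[0.6,0.055,0.003,0,0,0,-0.51],[0.6,0.08,0.005,0,0,0,-0.68],[0.6,0.105,0.007,0,0,0,-0.85],[0.6,0.13,0.009,0,0,0,-1.02],[0.6,0.155,0.011,0,0,0,-1.19],[0.6,0.18,0.013,0,0,0,-1.36],[0.6,0.2,0.015,0,0,0,-1.53],[0.6,0.203,0.015,0,0,0,-1.7]]

```text
time: 26.45
tool_pos: [0.46, 0.0183, 0.2156]
ee_rot: [[0.999, -0.04, -0.001], [-0.04, -0.999, -0.001], [-0.001, 0.001, -1.0]]
wrist_force: [-0.6, -0.0, 0.2]
width: 0.0529
```

```bash
python3 - <<'E'
from h import *
from bench import read_state
st=read_state();print(st["time"],st["tool_pos"],st["joints"].round(1))
print(rel([.463,.021,.19],fr(-13)@np.diag([-1,-1,1])))
E
```

```text
26.45 [0.45998416 0.01828816 0.21561619] [ 14.3  15.4 -25.7 115.5   8.6  51.  -18.3]
(array([ 0.00293617, -0.00285755,  0.02560961]), array([ 2.01884596e-05,  1.75609375e-03, -1.38405881e+00]))
```

>>> servo_tool:
  motion:
    - [[0.6,0.001,-0.001,0.003,0,0,-0.17],[0.6,0.002,-0.002,0.008,0,0,-0.34],[0.6,0.003,-0.003,0.013,0,0,-0.51],[0.6,0.003,-0.003,0.018,0,0,-0.68],[0.6,0.003,-0.003,0.025,0,0,-0.85],[0.6,0.003,-0.003,0.025,0,0,-1.02],[0.6,0.003,-0.003,0.025,0,0,-1.19],[0.6,0.003,-0.003,0.025,0,0,-1.36],[0.6,0.003,-0.003,0.025,0,0,-1.384],[0.6,0.003,-0.003,0.025,0,0,-1.384]]

```text
time: 27.7
tool_pos: [0.4639, 0.0228, 0.1909]
ee_rot: [[0.231, 0.973, -0.0], [0.973, -0.231, -0.0], [-0.0, -0.0, -1.0]]
wrist_force: [1.0, 0.0, -0.1]
width: 0.0525
```

>>> servo_tool:
  motion:
    - [[0.6,0,0,0,0,0,0],[0.6,0,0,0,0,0,0],[0.6,0,0,0,0,0,0],[0.6,0,0,0,0,0,0],[0.6,0,0,0,0,0,0],[0.6,0,0,0,0,0,0],[0.6,0,0,0,0,0,0],[0.6,0,0,0,0,0,0],[0.6,0,0,0,0,0,0],[0.6,0,0,0,0,0,0]]

```text
time: 28.95
tool_pos: [0.4641, 0.0228, 0.1911]
ee_rot: [[0.228, 0.974, 0.0], [0.974, -0.228, -0.0], [-0.0, 0.0, -1.0]]
wrist_force: [-0.2, 0.5, -0.9]
width: 0.0528
```

```bash
python3 - <<'E'
from h import *
from bench import read_state
c=snap("wrist","w15")
st=read_state();print(st["time"],st["tool_pos"],st["joints"].round(1),st["ee_rot"].round(4))
cv2.imwrite("pics/w15c.png",cv2.resize(c["img"][80:320,180:380,::-1],None,fx=2.5,fy=2.5,interpolation=cv2.INTER_CUBIC))
E
```

```text
29.0 [0.46410121 0.02283935 0.1911438 ] [ 25.5  20.7 -40.4 115.7  17.5  49.6  52.2] [[ 2.283e-01  9.736e-01  1.000e-04]
 [ 9.736e-01 -2.283e-01 -2.000e-04]
 [-2.000e-04  2.000e-04 -1.000e+00]]
```

View pics/w15.png

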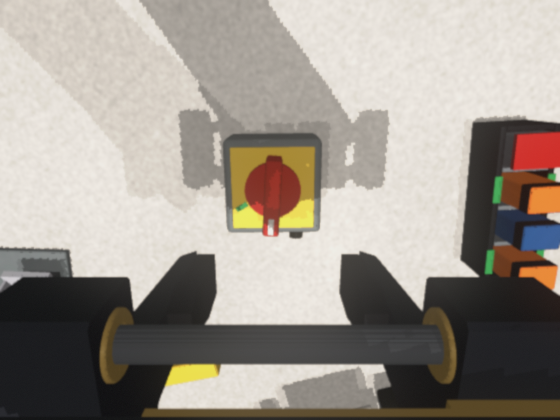

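View pics/w15c.png

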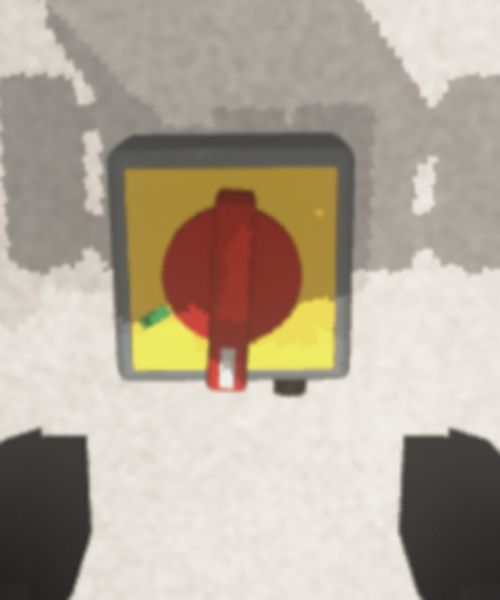

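```bash
python3 - <<'E'
from h import *
c=load("w15")
q=lambda x,y:[(x+.5)/2.5-.5+180,(y+.5)/2.5-.5+80]
B=cast(c,[q(207,388),q(246,388),q(254,208),q(216,208)],.087)
print(B.round(4),[np.linalg.norm(B[i]-B[i-1]).round(4) for i in range(4)],B.mean(0))
e=B[0]+B[1]-B[2]-B[3]; yaw=np.degrees(np.arctan2(e[1],e[0])); print(yaw)
I=cast(c,[q(112,148),q(352,148),q(350,378),q(120,378)],.053); print(I.mean(0),[np.linalg.norm(I[i]-I[i-1]).round(4) for i in range(4)]); e=I[2]+I[3]-I[0]-I[1]; print(np.degrees(np.arctan2(e[1],e[0])))
D=cast(c,[q(231.5,275)],.058);print("disc",D)
for y in(-15,): print(rel([.463,.021,.080],fr(y)@np.diag([-1,-1,1])))
E
```

```text
[[0.4866 0.0071 0.087 ]
 [0.4892 0.0181 0.087 ]
 [0.4382 0.0323 0.087 ]
 [0.4358 0.0221 0.087 ]] [np.float64(0.053), np.float64(0.0114), np.float64(0.0529), np.float64(0.0105)] [0.46245909 0.01989039 0.087     ]
-15.958231283518685
[0.46100934 0.02071808 0.053     ] [np.float64(0.0749), np.float64(0.0735), np.float64(0.0749), np.float64(0.0756)]
-12.574681945979197
disc [[0.46219037 0.0198293  0.058     ]]
(array([-0.00202486, -0.00066898,  0.11114402]), array([0.00015308, 0.00015341, 0.0314845 ]))
```

```bash
python3 - <<'E'
from h import *
print(rel([.4625,.0202,.080],fr(-15.7)@np.diag([-1,-1,1])))
E
```

```text
(array([-0.00291788, -0.00097315,  0.11114411]), array([0.00015402, 0.00015247, 0.0437018 ]))
```

>>> servo_tool:
  motion:
    - [[0.6,-0.0015,-0.0005,0.01,0,0,0.02],[0.6,-0.003,-0.001,0.03,0,0,0.044],[0.6,-0.003,-0.001,0.055,0,0,0.044],[0.6,-0.003,-0.001,0.08,0,0,0.044],[0.6,-0.003,-0.001,0.1,0,0,0.044],[0.6,-0.003,-0.001,0.111,0,0,0.044],[0.6,-0.003,-0.001,0.111,0,0,0.044],[0.6,-0.003,-0.001,0.111,0,0,0.044],[0.6,-0.003,-0.001,0.111,0,0,0.044],[0.6,-0.003,-0.001,0.111,0,0,0.044]]

```text
time: 30.25
tool_pos: [0.4628, 0.02, 0.0806]
ee_rot: [[0.271, 0.963, 0.001], [0.963, -0.271, -0.0], [0.0, 0.001, -1.0]]
wrist_force: [-0.4, -0.5, -0.3]
width: 0.0528
```

```bash
python3 - <<'E'
from h import *
from bench import read_state
c=snap("wrist","w16"); 
st=read_state();print(st["time"],st["tool_pos"],st["wrist_force"])
print(rel([.4625,.0202,.080],fr(-15.7)@np.diag([-1,-1,1])))
E
```

```text
30.3 [0.4627317  0.02006593 0.08048194] [-0.10387809 -0.21496411  0.05412215]
(array([ 6.62591220e-05, -2.59791825e-04,  4.81711950e-04]), array([ 8.79767163e-04,  2.67693579e-05, -4.60957621e-04]))
```

View pics/w16.png

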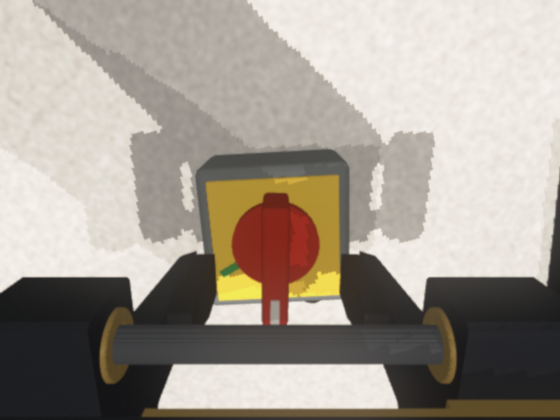

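The bar is centred between the jaws (276 against 278 px). Close, then turn clockwise.

>>> servo_tool:
  motion:
    - [[0,0,0,0,0,0,0],[0,0,0,0,0,0,0],[0,0,0,0,0,0,0],[0,0,0,0,0,0,0],[0,0,0,0,0,0,0],[0,0,0,0,0,0,0.08],[0,0,0,0,0,0,0.18],[0,0,0,0,0,0,0.28],[0,0,0,0,0,0,0.38],[0,0,0,0,0,0,0.48]]

```text
time: 31.55
tool_pos: [0.4624, 0.0201, 0.0801]
ee_rot: [[0.687, 0.726, 0.0], [0.726, -0.687, -0.0], [-0.0, 0.0, -1.0]]
wrist_force: [0.3, -0.2, -0.1]
width: 0.0007
```

>>> servo_tool:
  motion:
    - [[0,0,0,0,0,0,0.1],[0,0,0,0,0,0,0.2],[0,0,0,0,0,0,0.3],[0,0,0,0,0,0,0.38],[0,0,0,0,0,0,0.44],[0,0,0,0,0,0,0.48],[0,0,0,0,0,0,0.5],[0,0,0,0,0,0,0.5],[0,0,0,0,0,0,0.5],[0,0,0,0,0,0,0.5]]

```text
time: 32.8
tool_pos: [0.4625, 0.0201, 0.0801]
ee_rot: [[0.95, 0.311, 0.0], [0.311, -0.95, -0.0], [0.0, 0.0, -1.0]]
wrist_force: [-0.0, -0.3, -0.2]
width: 0.0007
```

```bash
python3 - <<'E'
from h import *
from bench import read_state
c=snap("wrist","w17"); 
st=read_state();print(st["time"],st["tool_pos"],st["wrist_force"],st["wrist_torque"],st["joints"].round(1))
x=st["ee_rot"][:,0];print("yaw",np.degrees(np.arctan2(x[1],x[0]))-90)
E
```

```text
32.85 [0.46246916 0.02011388 0.08011414] [ 0.99116733 -0.35248225  0.17802167] [-0.01730529 -0.04950766 -0.01765338] [  7.4  28.4 -18.8 120.8  16.3  33.1  -4.9]
yaw -71.85893286540828
```

View pics/w17.png

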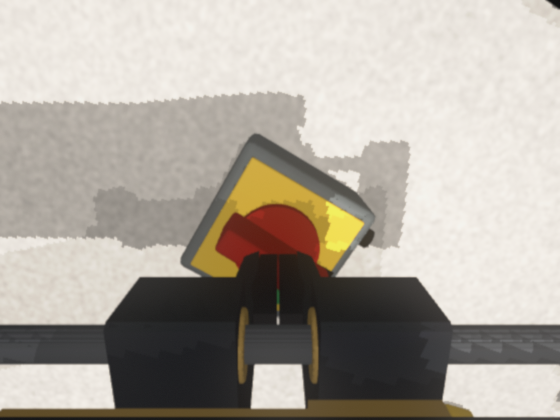

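The jaws shut fully (0.7 mm), so the bar isn't between the pads and the handle seems not to have turned. Look from other cameras.

```bash
python3 - <<'E'
from h import *
from bench import read_state
s=snap("side","s17");t=snap("top","t17"); c=load("w17"); st=read_state()
a=cv2.resize(s["img"][150:270,200:300,::-1],None,fx=4,fy=4,interpolation=cv2.INTER_CUBIC)
b=cv2.resize(t["img"][210:290,250:330,::-1],None,fx=4,fy=6,interpolation=cv2.INTER_CUBIC)
cv2.imwrite("pics/m17.png",np.hstack([a,b[:480]]))
for d in (0,.019): print(proj(c,st["tool_pos"]+st["ee_rot"][:,2]*d),proj(load("w16"),[.4627,.0201,.0805-d]),proj(s,st["tool_pos"]+st["ee_rot"][:,2]*d))
E
```

```text
[[275.72630283 266.05668348]] [[276.05435722 264.1940522 ]] [[249.38247944 215.73371255]]
[[275.88627379 249.35179892]] [[276.16872128 247.59245517]] [[249.80199773 221.76769691]]
```

View pics/m17.png

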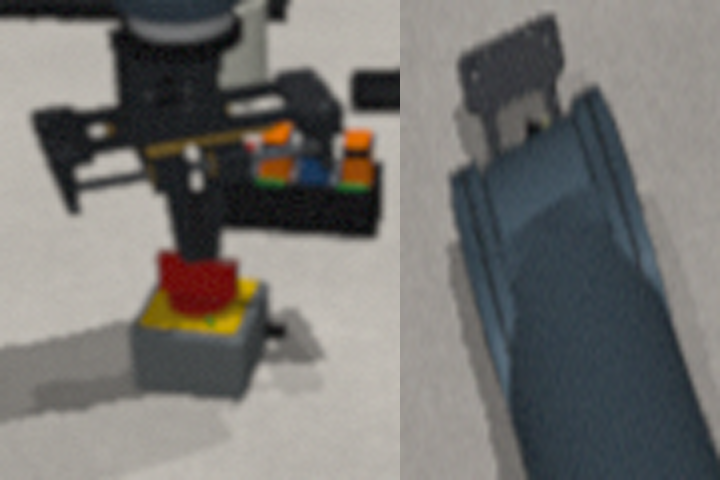

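```bash
python3 - <<'E'
from h import *
from bench import read_state
st=read_state(); c=load("w17"); s=load("s17")
T=lambda p: np.asarray(st["tool_pos"])+np.asarray(p)@st["ee_rot"].T
for z in (-.02,-.01,0,.01,.019):
    print(z,proj(c,T([[0,-.009,z],[0,.009,z]])).round(1).tolist(),proj(s,T([[0,-.009,z],[0,.009,z],[-.02,0,z],[.02,0,z]])).round(1).tolist())
cv2.imwrite("pics/w17c.png",cv2.resize(c["img"][190:340,180:400,::-1],None,fx=3.5,fy=3.5,interpolation=cv2.INTER_CUBIC))
E
```

```text
-0.02 [[275.5, 267.2], [275.5, 308.2]] [[248.1, 207.6], [249.8, 210.9], [241.5, 210.6], [256.3, 207.9]]
-0.01 [[275.6, 256.6], [275.6, 295.5]] [[248.3, 210.9], [250.0, 214.2], [241.8, 213.9], [256.5, 211.1]]
0 [[275.7, 247.3], [275.7, 284.3]] [[248.5, 214.1], [250.3, 217.4], [242.0, 217.1], [256.7, 214.3]]
0.01 [[275.8, 239.0], [275.8, 274.2]] [[248.7, 217.2], [250.5, 220.6], [242.3, 220.3], [256.8, 217.5]]
0.019 [[275.9, 232.2], [275.9, 266.0]] [[248.9, 220.1], [250.7, 223.5], [242.5, 223.2], [257.0, 220.4]]
```

View pics/w17c.png

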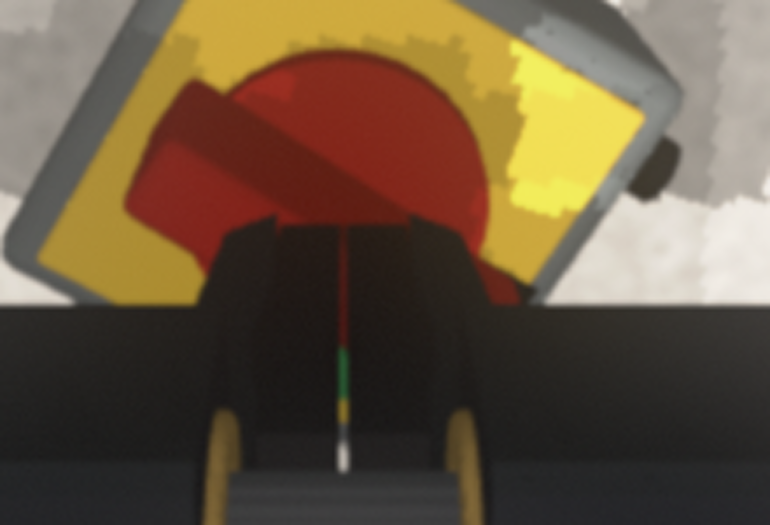

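Both views agree: the fingertips end about 7 mm behind the TCP (z of about 0.087), not 19 mm ahead of it. So they closed just above the bar and swept over it without touching (no force), and the handle is unturned. I open, turn back, and lower carefully while watching the force.

>>> servo_tool:
  motion:
    - [[0.6,0,0,-0.01,0,0,0],[0.6,0,0,-0.01,0,0,-0.15],[0.6,0,0,-0.01,0,0,-0.3],[0.6,0,0,-0.01,0,0,-0.45],[0.6,0,0,-0.01,0,0,-0.6],[0.6,0,0,-0.01,0,0,-0.75],[0.6,0,0,-0.01,0,0,-0.9],[0.6,0,0,-0.01,0,0,-0.98],[0.6,0,0,0,0,0,-0.98],[0.6,0,0,0,0,0,-0.98]]

```text
time: 34.2
tool_pos: [0.4619, 0.02, 0.0796]
ee_rot: [[0.272, 0.962, -0.001], [0.962, -0.272, -0.0], [-0.001, -0.001, -1.0]]
wrist_force: [0.1, -0.0, -0.3]
width: 0.0531
```

>>> servo_tool:
  motion:
    - [[0.6,0,0,0.002,0,0,0],[0.6,0,0,0.004,0,0,0],[0.6,0,0,0.006,0,0,0],[0.6,0,0,0.008,0,0,0],[0.6,0,0,0.008,0,0,0],[0.6,0,0,0.008,0,0,0],[0.6,0,0,0.008,0,0,0],[0.6,0,0,0.008,0,0,0],[0.6,0,0,0.008,0,0,0],[0.6,0,0,0.008,0,0,0]]

```text
time: 35.45
tool_pos: [0.4625, 0.0201, 0.0722]
ee_rot: [[0.271, 0.963, 0.0], [0.963, -0.271, -0.0], [-0.0, 0.0, -1.0]]
wrist_force: [-0.5, -0.1, 0.2]
width: 0.053
```

```bash
python3 - <<'E'
from h import *
from bench import read_state
s=snap("side","s18"); c=snap("wrist","w18"); st=read_state()
print(st["time"],st["tool_pos"],st["wrist_force"],st["joints"].round(1))
a=cv2.resize(s["img"][160:260,200:300,::-1],None,fx=4,fy=4,interpolation=cv2.INTER_CUBIC)
b=cv2.resize(c["img"][180:330,180:380,::-1],None,fx=2,fy=2.667,interpolation=cv2.INTER_CUBIC)
cv2.imwrite("pics/m18.png",np.hstack([a,b[:400]]))
E
```

```text
35.55 [0.46247643 0.02012659 0.07213264] [ 0.12561853  0.86628854 -0.25088519] [ 17.8  31.7 -31.7 120.4  28.6  35.3  40.3]
```

View pics/m18.png

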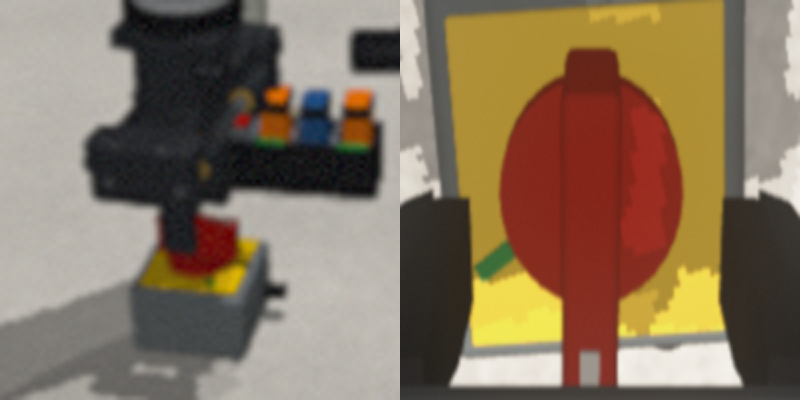

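```bash
python3 - <<'E'
from h import *
from bench import read_state
st=read_state(); c=load("w18"); s=load("s18")
T=lambda p: np.asarray(st["tool_pos"])+np.asarray(p)@st["ee_rot"].T
for z in (-.02,-.01,0,.01,.019):
    print(z,proj(s,T([[-.0265,0,z],[-.036,0,z]])).round(1).tolist(),proj(c,T([[-.0265,-.009,z],[.0265,-.009,z]])).round(1).tolist())
E
```

```text
-0.02 [[245.8, 217.1], [244.5, 219.0]] [[207.5, 265.4], [344.3, 265.5]]
-0.01 [[246.0, 220.3], [244.8, 222.3]] [[211.8, 254.9], [340.1, 255.0]]
0 [[246.3, 223.6], [245.0, 225.5]] [[215.6, 245.6], [336.5, 245.7]]
0.01 [[246.5, 226.8], [245.3, 228.7]] [[218.9, 237.4], [333.3, 237.5]]
0.019 [[246.7, 229.6], [245.5, 231.6]] [[221.7, 230.7], [330.6, 230.8]]
```

Both views put the tips about 6 mm behind the TCP, so they overlap the bar by about 9 mm now. I lower another 11 mm, then close.

>>> servo_tool:
  motion:
    - [[0.6,0,0,0.002,0,0,0],[0.6,0,0,0.004,0,0,0],[0.6,0,0,0.006,0,0,0],[0.6,0,0,0.008,0,0,0],[0.6,0,0,0.01,0,0,0],[0.6,0,0,0.011,0,0,0],[0.6,0,0,0.011,0,0,0],[0.6,0,0,0.011,0,0,0],[0.6,0,0,0.011,0,0,0],[0.6,0,0,0.011,0,0,0]]

```text
time: 36.8
tool_pos: [0.4625, 0.0201, 0.0612]
ee_rot: [[0.271, 0.963, 0.0], [0.963, -0.271, -0.0], [-0.0, 0.0, -1.0]]
wrist_force: [0.2, -0.6, -0.4]
width: 0.0529
```

>>> servo_tool:
  motion:
    - [[0,0,0,0,0,0,0],[0,0,0,0,0,0,0],[0,0,0,0,0,0,0],[0,0,0,0,0,0,0],[0,0,0,0,0,0,0],[0,0,0,0,0,0,0],[0,0,0,0,0,0,0],[0,0,0,0,0,0,0],[0,0,0,0,0,0,0],[0,0,0,0,0,0,0]]

```text
time: 38.05
tool_pos: [0.4622, 0.0192, 0.0611]
ee_rot: [[0.272, 0.962, -0.001], [0.962, -0.272, -0.002], [-0.002, -0.0, -1.0]]
wrist_force: [-1.2, -5.0, 2.9]
width: 0.0115
```

Gripped at 11.5 mm. Turn clockwise in two steps.

>>> servo_tool:
  motion:
    - [[0,-0.0007,0,0,0,0,0.03],[0,-0.0007,0,0,0,0,0.1],[0,-0.0007,0,0,0,0,0.18],[0,-0.0006,0,0,0,0,0.26],[0,-0.0006,0,0,0,0,0.34],[0,-0.0005,0,0,0,0,0.42],[0,-0.0005,0,0,0,0,0.5],[0,-0.0005,0,0,0,0,0.58],[0,-0.0005,0,0,0,0,0.64],[0,-0.0005,0,0,0,0,0.64]]

```text
time: 39.3
tool_pos: [0.462, 0.0189, 0.0611]
ee_rot: [[0.793, 0.609, -0.0], [0.609, -0.793, -0.001], [-0.001, 0.001, -1.0]]
wrist_force: [-1.4, -6.1, 3.9]
width: 0.0116
```

```bash
python3 - <<'E'
from h import *
from bench import read_state
c=snap("wrist","w19"); st=read_state()
x=st["ee_rot"][:,0];print("yaw",np.degrees(np.arctan2(x[1],x[0]))-90,st["wrist_force"],st["wrist_torque"],st["width"],st["joints"].round(1),st["tool_pos"])
E
```

```text
yaw -52.47838305972369 [-2.08355009 -5.42907929  3.46755942] [-1.08900903  0.22401483 -0.05090882] 0.011989601152230701 [  9.7  31.  -21.6 121.1  21.4  31.6  10.1] [0.46205148 0.01894285 0.0611103 ]
```

View pics/w19.png

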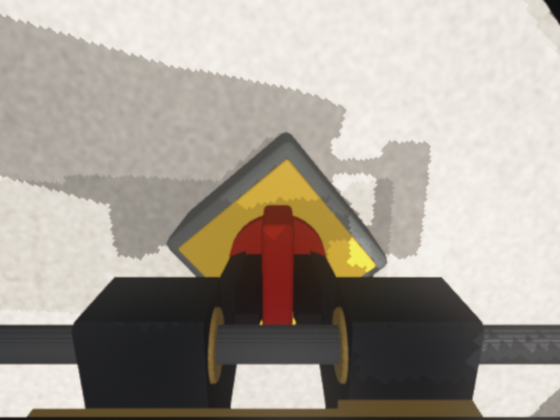

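>>> servo_tool:
  motion:
    - [[0,0,0,0,0,0,0.05],[0,0,0,0,0,0,0.12],[0,0,0,0,0,0,0.19],[0,0,0,0,0,0,0.25],[0,0,0,0,0,0,0.3],[0,0,0,0,0,0,0.33],[0,0,0,0,0,0,0.35],[0,0,0,0,0,0,0.36],[0,0,0,0,0,0,0.37],[0,0,0,0,0,0,0.37]]

```text
time: 40.6
tool_pos: [0.4619, 0.0188, 0.0611]
ee_rot: [[0.959, 0.282, -0.001], [0.282, -0.959, -0.001], [-0.001, 0.001, -1.0]]
wrist_force: [-2.5, -6.5, 5.3]
width: 0.0115
```

```bash
python3 - <<'E'
from h import *
from bench import read_state
st=read_state()
x=st["ee_rot"][:,0];print("yaw",np.degrees(np.arctan2(x[1],x[0]))-90,st["wrist_force"],st["wrist_torque"],st["width"],st["joints"].round(1),st["tool_pos"])
E
```

```text
yaw -73.59966485849696 [-2.52261935 -6.50950584  5.27100223] [-1.18465836  0.33681701  0.37002411] 0.011521868755538869 [  5.4  30.3 -16.2 121.3  16.3  30.5  -6.5] [0.46191086 0.01884371 0.06109797]
```

The torque about vertical rose to 0.37 N m, well over the friction: the stop is reached at yaw -73.6°, about 61° past OFF at the box's yaw of about -12.2°. Release and rise.

>>> servo_tool:
  motion:
    - [[0.6,0,0,0,0,0,0],[0.6,0,0,0,0,0,0],[0.6,0,0,0,0,0,0],[0.6,0,0,0,0,0,0],[0.6,0,0,-0.005,0,0,0],[0.6,0,0,-0.02,0,0,0],[0.6,0,0,-0.05,0,0,0],[0.6,0,0,-0.09,0,0,0],[0.6,0,0,-0.13,0,0,0],[0.6,0,0,-0.15,0,0,0]]

```text
time: 41.85
tool_pos: [0.4633, 0.0199, 0.2143]
ee_rot: [[0.959, 0.283, 0.004], [0.283, -0.959, -0.0], [0.004, 0.001, -1.0]]
wrist_force: [0.9, -0.9, 0.2]
width: 0.0529
```

```bash
python3 - <<'E'
from h import *
from bench import read_state
c=snap("wrist","w20"); s=snap("side","s20"); t=snap("top","t20"); st=read_state()
print(st["time"],st["tool_pos"],st["wrist_force"])
b=cv2.resize(s["img"][140:260,220:320,::-1],None,fx=3.5,fy=3.5,interpolation=cv2.INTER_CUBIC)
a=cv2.resize(c["img"][60:300,150:400,::-1],None,fx=1.75,fy=1.75,interpolation=cv2.INTER_CUBIC)
cv2.imwrite("pics/m20.png",np.hstack([a,b]))
E
```

```text
42.0 [0.46298358 0.01962137 0.21248519] [-0.93493898  0.30453466 -0.50263959]
```

View pics/m20.png

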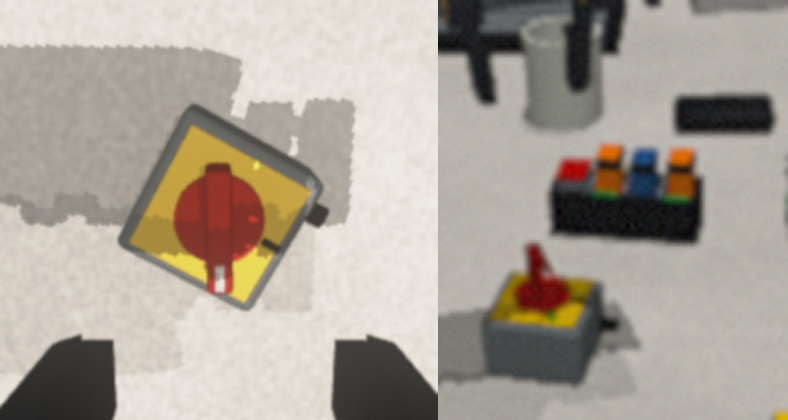

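View pics/t20.png

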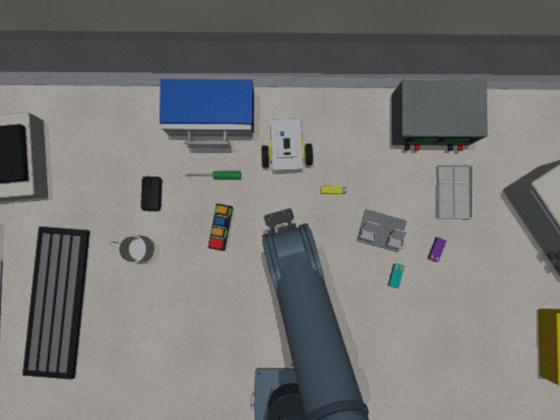

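```bash
python3 - <<'E'
from h import *
c=load("w20"); q=lambda x,y:[(x+.5)/1.75-.5+150,(y+.5)/1.75-.5+60]
im=c["img"]; cv2.imwrite("pics/w20c.png",cv2.resize(im[110:240,210:340,::-1],None,fx=4.5,fy=4.5,interpolation=cv2.INTER_CUBIC))
E
```

```text
(no output)
```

View pics/w20c.png

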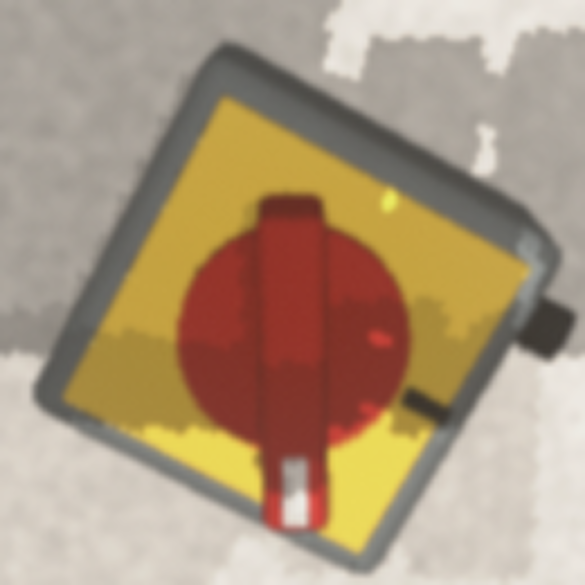

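```bash
python3 - <<'E'
from h import *
c=load("w20"); q=lambda x,y:[(x+.5)/4.5-.5+210,(y+.5)/4.5-.5+110]
Y=cast(c,[q(223,96),q(530,268),q(360,555),q(62,400)],.053)
d=lambda v:np.degrees(np.arctan2(v[1],v[0]))
print("box x",d(Y[1]-Y[0]),d(Y[2]-Y[3]),"perp-90",d(Y[0]-Y[3])-90,d(Y[1]-Y[2])-90)
B=cast(c,[q(265,525),q(326,525),q(324,217),q(261,217)],.087); print("bar",d(B[0]+B[1]-B[2]-B[3]),B.mean(0))
E
```

```text
box x -12.594053943024656 -12.431814500369448 perp-90 -12.383164054598623 -12.21385887596108
bar -73.0727804398437 [0.46244945 0.02045183 0.087     ]
```

The handle is at -73.1° against -12.4° for the box, which is 60.7° clockwise, so fully ON. Packs, blue pack and bystanders are where they should be, and the arm is clear. Handing in.

```bash
python3 - <<'E'
from bench import *
print(close_job())
E
```

```text
the job is handed in; nothing more can be done
None
```

I put both orange packs into the two green-floored bays, let go of each only after its foot was down on the plate, then turned the isolator to ON. I handed the job in at about 42 s of the 72 s allowed; no verdict was reported.

**Last checks**
- **Packs:** each pressed on its plate with about 5 N upward before I let go. In the final side and wrist views both stand upright in their bays, the same height as the blue pack.
- **Isolator:** the handle measures 60.7° clockwise of the box axis (ON is 60°). The stop was felt as 0.37 N m of torque.
- **Everything else:** the blue pack and the bystanders look unmoved by eye in the top view. I did not measure them. The arm ended clear, about 0.2 m up.

**What went wrong on the way**
- **Second pack:** I first lined it up about 5 mm off, using a reading taken before the arm had settled. I corrected this above the dividers before lowering.
- **Handle:** the first grasp closed on nothing. In the images the fingertips sit about 6–7 mm behind the TCP, not 19 mm ahead as stated, so the jaws closed just above the bar. I turned back, lowered 19 mm and gripped it properly.
- **Pack grips:** by the same measure, the packs were probably held by only a few millimetres at the cap end, though neither slipped.

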